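Open the fold-down signing desk on the counter

ROBOT

A 6-joint arm with a two-finger parallel gripper is mounted at the origin on a cart in front of the work surface, level with it; the furniture and walls round the work are solid. World frame = base frame: x ahead of the robot, y to its left, z up, the work surface at z = 0. Lengths are in m, angles in rad, forces in N, time in s.
With the tool pointing down it reaches from about 0.35 to 0.775 m from the base axis. Payload 7.3 kg.
Tool frame: the origin (TCP) lies on the centre line of the jaws, within the pads' length; the fingertips stand tip_reach ahead of it and the grasp point (between the pads) lies 6 mm ahead of it (tip_reach is the distance from the TCP to the fingertips, in m); x points along the fingers, y is the direction in which the jaws open and shut, and the axes are right-handed (so a half turn about x gives the same grasp; the last joint's range is limited). The gripper opens to 92 mm and grips with 3 to 60 N. Pads are 19 mm wide; open, the fingers measure 130 mm over their backs; the gripper's body (75 mm by 190 mm) begins 47 mm behind the grasp point.
Start: joints at [1.07, 0.342, 1.524, -0, 1.275, -0.146], TCP at [0.182, 0.492, 0.252] pointing down, gripper open.
Joint ranges: [-2.53, 2.53], [-0.77, 2.02], [0.04, 2.7], [-1, 4.14], [0.28, 2.66], [-3.11, 3.11]. Speed limits (rad/s): [2.57, 2.57, 3.14, 3.14, 3.14, 3.14].

INTERFACE

Orientations are given as [roll, pitch, yaw] about the fixed x, y, z axes, in that order (R = Rz(yaw) Ry(pitch) Rx(roll)).
In Python, from cell import observe, read_camera, get_calibration, hand_in, tip_reach gives the robot as it stands. The module is installed in compiled form; this text tells all that it offers.
- The arm moves only by the shell command python3 -m crank 'ROWS' [FORCE]. ROWS is JSON, a list of rows, each an object of numbers: "fingers": the opening, from -1 (shut) to 1 (fully open); "tx", "ty", "tz": the shift along the tool's x, y, z in units of 40 mm (1.0 is 40 mm); "roll": the turn about the tool's x in units of 10 degrees (1.0 is 10 degrees). In form: [{"fingers": .., "tx": .., "ty": .., "tz": .., "roll": ..}, ...]. A call has exactly 8 rows; each row is the pose to reach, as a shift and turn from the pose commanded when the call began, along the tool's axes at that moment; what a row does not reach only later rows make up. A row lasts 1/8 s, in which the tool goes at most 62.5 mm and 10.7 degrees, less where a joint would pass 70% of its speed; a pose out of reach is approached as far as the arm can. A call with a gripper value outside its range is refused whole. The fingers move at their own pace and stop on an object; FORCE is the grip in N (left out, the last holds). Time passes only in rows, so rows that repeat a pose let the fingers close, or fill a call up. It gives the time, the measured TCP pose, the force and the opening at its end, in the units of the state.
- observe(): the state, without advancing time (a new reading comes with each control period).
- read_camera(name): name is "scene" or "top" or "wrist"; returns (picture, depth): 400x640x3 uint8, red, green, blue; 400x640 float32, m along the optical axis (not along the pixel's ray), 0 where there is no reading.
- get_calibration(name): a dict with "vertical_fov" (degrees; the focal length in pixels is half the picture's height over the tangent of half this angle, whatever the lens; pixels are square), "cx", "cy" (the principal point, pixels), "dist_coeffs" ([k1, k2, p1, p2, k3] as OpenCV has them; the pictures are not rectified), "pose" (4x4, takes a point from camera to world coordinates); the wrist camera has in their place "T_tool_cam" (4x4, takes a point from camera to tool coordinates, whose origin is the TCP and whose axes are the tool frame's). Camera axes: x right, y down, z forward; pixel columns grow to the right and rows downward; lengths in m; the calibration is good to about 2 mm. A picture is of the moment at which its call begins: read the wrist's pose just before it. get_calibration takes no time and is no camera call.
- hand_in(): hands the job in, once; it reports no verdict.
The state is a dict: "time": time; "qpos": joint angles; "qvel": joint speeds; "joint_efforts": joint torques, N m; "tool_pos": TCP position; "tool_rot": TCP orientation; "contact_force": force on the tool from outside, world axes, zero at the start; "torque": the same for the moment, N m; "opening": finger opening in m.
Only numpy, scipy, OpenCV 4.12 (cv2) and the standard library are available. Lean on these libraries where they do the work, as an engineer would, in place of code of your own. Each camera call takes 0.05 s, during which the arm holds its last target. There are 200 camera calls.

TASK

Get the little wooden signing desk ready for a customer: first pull both slide-out supports all the way out while the white writing flap is still up, then lower the flap gently, without letting it drop, until it lies level on the two supports, and let go. Leave the other things on the counter where they are.

Things in the scene. Friction and masses are not known exactly. Their poses are not given: they have to be found in the camera images.
- desk: Small wooden drop-front desk, fixed, 180 deep (x) x 300 wide (y) x 268 mm high; place and yaw vary. Origin: centre of its underside; x points from its front to its back (away from the robot), y to its left as the robot sees it, z up. Front face at x = -90 mm; the white flap stands upright against it, above the two supports. An 18 mm high ink pad lies on the roof, back left.
- support_left (a joint): Slide of the left support, a wooden bar 16 wide x 26 mm high that comes out of the desk's front, along the desk's -x, at y = +115 mm, top at z = 100 mm. Value in m: 0 fully in, 0.10 fully out at its stop; stays where it is left; about 2 N to pull.
- support_right (a joint): The same for the right support, at y = -115 mm.
- support_left_pull (a point): Centre of the left support's blue pull, a block 16 (desk x) x 22 (desk y) x 24 mm (z), 87 mm above the counter, 28 mm before the front face when fully in; moves with the support; axes as the desk's. The flap above it stands 12 mm proud of the face, so a gripper pointing straight down does not fit: lean it back towards the robot by 30 to 45 degrees and pinch across the 22 mm.
- support_right_pull (a point): The same for the right support.
- flap (a joint): Hinge of the white writing flap, 284 wide x 140 long x 12 mm thick, about 0.35 kg. Rad: 0 upright, growing as its upper edge comes towards the robot and down; 1.571 level. Light friction holds it only within about 0.15 rad of upright; farther it falls if not held. It comes to rest on pulled-out supports at 1.57; without them it falls past level, to 2.0.
- flap_hinge (a point): Middle of the flap's hinge line: on the desk's front face, 112 mm above the counter, the line running along the desk's y. This point turns with the flap.
- flap_bar (a point): Middle of the flap's dark round bar handle, 10 mm thick, parallel to the hinge line, 130 mm free between its end posts, 40 mm clear of the flap's free edge. In the flap's frame: 185 mm from the hinge along the flap (up when closed) and 6 mm off the hinge line towards the robot (below it when level). The bar can turn between the fingers while it is followed round.
- mug: Loose mug, 83x113x93 mm, right of the desk: leave it alone. Origin: centre of its underside.
- till_roll_0: Loose white till roll standing near the right front, 57 mm across and high: leave it alone. Origin: centre of its underside.
- till_roll_1: Loose white till roll beside the other, 51 mm across, 57 mm high: leave it alone. Origin: centre of its underside.
- tape_roll: Loose roll of tape lying flat at the front, 104 mm across, 25 mm high: leave it alone. Origin: centre of its underside.

How it is judged:
On the way:
1. both supports are pulled fully out while the flap is still up (value of joint each of support_left, support_right above 0.088 m and value of joint flap below 0.35 rad), for 0.2 s.
At the end, for the whole second after the job is handed in: Both supports are out by more than 88 of their 100 mm, and the flap lies still on them, level within 0.06 rad (3.4 degrees) (value of joint each of support_left, support_right above 0.088 m and value of joint flap between 1.51 and 1.63 rad and velocity of joint flap between -0.05 and 0.05 rad/s); the robot touches nothing.
It fails at once if the flap drops: it swings down faster than 3.5 rad/s (velocity of joint flap above 3.5 rad/s).
It fails at once if the flap goes below level (past 1.66 rad) (value of joint flap above 1.66 rad).
It fails at once if a bystander (mug, till rolls, tape roll) is moved more than 30 mm (distance of any of mug, till_roll_0, till_roll_1, tape_roll from where it was at the start of the episode above 0.03 m).
It fails at once if the mug is tipped over (angle between mug's own z axis and vertical above 0.5 rad).
It also fails if it takes over 61 s, if anything falls off the work surface, if the arm or the gripper's body presses on something with over 40 N, if the wrist force passes 120 N, or if a joint passes its speed limit or range.

## Working session

There is one attempt and no reset: what is moved stays moved. The work goes in short steps, Python scripts to look and compute and a shell command to move; the robot and the scene stay as the last step left them, time stands still between calls to the robot, and variables do not carry over. Pictures are saved under pics/ and viewed, about 8 in all and at most 12, crops included, and the job is handed in when it is done.

```bash
mkdir -p pics
cat > h.py <<'E'
import numpy as np, cv2
from scipy.spatial.transform import Rotation as R
from cell import observe, read_camera, get_calibration, tip_reach
def K(c):
    f=200/np.tan(np.radians(c["vertical_fov"])/2)
    return np.array([[f,0,c["cx"]],[0,f,c["cy"]],[0,0,1.]]),np.array(c["dist_coeffs"],float)
def Rt(s): return R.from_euler('xyz',s["tool_rot"]).as_matrix()
def shot(n):
    c=get_calibration(n); s=observe(); im,d=read_camera(n)
    if n=="wrist":
        T=np.eye(4);T[:3,:3]=Rt(s);T[:3,3]=s["tool_pos"];P=T@np.array(c["T_tool_cam"])
    else: P=np.array(c["pose"])
    k,ds=K(c)
    g=np.stack(np.meshgrid(np.arange(640),np.arange(400)),-1).reshape(-1,1,2).astype(np.float32)
    u=cv2.undistortPoints(g,k,ds).reshape(400,640,2)
    X=np.dstack([u*d[...,None],d])@P[:3,:3].T+P[:3,3]
    X[d==0]=np.nan
    return im,X
def save(im,f): cv2.imwrite('pics/'+f,im[...,::-1])
E
python3 - <<'E'
from h import *
print(tip_reach if not callable(tip_reach) else tip_reach(), observe())
for n in("scene","top"):
    im,X=shot(n); save(im,n+"0.png"); np.save(n+"0.npy",X); print(get_calibration(n)["pose"])
print(get_calibration("wrist"))
E
```

```text
0.025 {'time': 0.0, 'qpos': array([ 1.06998991e+00,  3.42713203e-01,  1.52503903e+00,  1.41447639e-05,
        1.27539985e+00, -1.46014010e-01]), 'qvel': array([ 0.00056065,  0.00159773, -0.0012671 , -0.0001886 , -0.00031038,
        0.00023384]), 'joint_efforts': array([-1.18357897e-03, -4.31240809e+01, -2.44220656e+01,  7.13118422e-02,
        5.60176594e-02, -8.52393305e-05]), 'tool_pos': array([0.18218102, 0.49197269, 0.2510422 ]), 'tool_rot': array([-1.7254836 ,  1.56923684, -2.08028013]), 'contact_force': array([-0.73522374, -0.1862279 ,  0.31728448]), 'torque': array([-0.01019675,  0.02427929,  0.00075438]), 'opening': 0.09202286604812732}
[[ 0.65482999 -0.47388756  0.58875145 -0.12148178]
 [-0.75566965 -0.39745314  0.52057121 -0.75058238]
 [-0.0126911  -0.78578724 -0.61836668  0.88513613]
 [ 0.          0.          0.          1.        ]]
[[ 0.09530069 -0.95231199  0.28986145  0.09860911]
 [-0.99543049 -0.08941616  0.03350957 -0.21241107]
 [-0.00599327 -0.29173041 -0.95648181  1.65748546]
 [ 0.          0.          0.          1.        ]]
{'vertical_fov': 58.49568510012731, 'cx': 318.7739057479703, 'cy': 206.1247176937741, 'dist_coeffs': array([-0.04443217,  0.        ,  0.        ,  0.        ,  0.        ]), 'T_tool_cam': array([[ 4.66727896e-05, -3.05270715e-01,  9.52265608e-01,
        -1.33526465e-01],
       [ 9.99999943e-01,  3.33078467e-04,  5.77636265e-05,
        -3.04089228e-04],
       [-3.34812712e-04,  9.52265551e-01,  3.05270713e-01,
        -8.21098298e-02],
       [ 0.00000000e+00,  0.00000000e+00,  0.00000000e+00,
         1.00000000e+00]])}
```

```bash
sleep 3; python3 -c "
import cv2,numpy as np
a=cv2.imread('pics/scene0.png');b=cv2.imread('pics/top0.png')
cv2.imwrite('pics/both0.png',cv2.resize(np.vstack([a,b]),(480,600)))"
```

```text
(no output)
```

View pics/scene0.png

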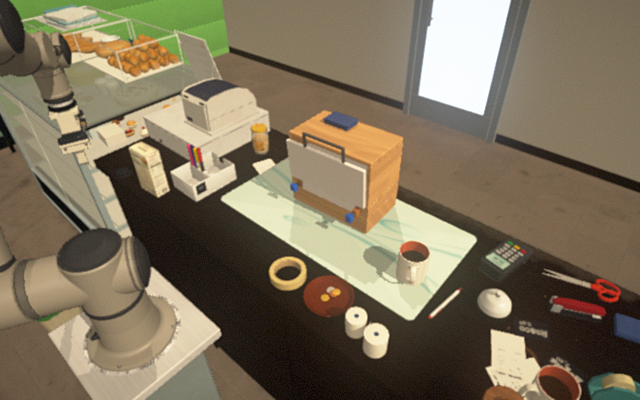

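View pics/top0.png

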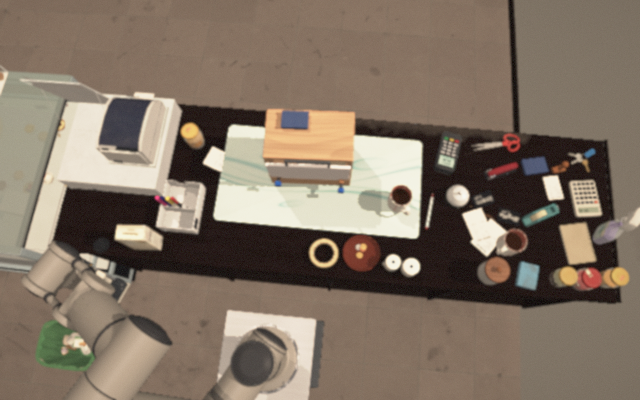

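The scene picture shows the desk at about (345,170), the blue pulls at (294,187) and (350,217), and the dark bar at (325,145). The tape roll, rolls and mug are in front and to the right. The top picture shows the pulls at (278,184) and (341,189). Next I fit the desk pose.

```bash
cat > fit.py <<'E'
from h import *
for n in("scene","top"):
    im=cv2.imread(f'pics/{n}0.png'); X=np.load(n+"0.npy")
    h=cv2.cvtColor(im,cv2.COLOR_BGR2HSV)
    m=((h[...,0]>100)&(h[...,0]<125)&(h[...,1]>130)&(h[...,2]>70)).astype(np.uint8)
    k,l,st,c=cv2.connectedComponentsWithStats(m)
    for i in range(1,k):
        if st[i,4]>6:
            p=np.nanmedian(X[l==i],0)
            if 0.35<p[0]<1 and abs(p[1])<.4: print(n,c[i].round(1),st[i,4],p.round(4))
    # roof plane
    z=X[...,2]; r=(z>.255)&(z<.28)&(X[...,0]>.4)&(X[...,0]<.95)&(abs(X[...,1])<.35)
    k,l,st,c=cv2.connectedComponentsWithStats(r.astype(np.uint8)); i=1+st[1:,4].argmax()
    P=X[l==i]; print(n,'roof',st[i,4],cv2.minAreaRect(P[:,:2].astype(np.float32)),np.median(P[:,2]))
    # white flap front
    w=(h[...,1]<60)&(h[...,2]>110)&(z>.125)&(z<.24)&(X[...,0]>.4)&(X[...,0]<.9)&(X[...,1]<.3)&(X[...,1]>-.25)
    P=X[w]; A=np.c_[P[:,1],np.ones(len(P))]
    for _ in range(4):
        co=np.linalg.lstsq(A,P[:,0],rcond=None)[0]; e=abs(P[:,0]-A@co); g=e<max(.004,1.5*np.median(e)); P=P[g];A=A[g]
    print(n,'flap x=',co,len(P),'y range',np.percentile(P[:,1],[1,99]))
E
python3 fit.py
```

```text
scene [294.  186.4] 28 [0.6049 0.0177 0.0977]
scene [349.9 216.9] 31 [ 0.6028 -0.2129  0.0981]
scene roof 2974 ((0.7212072610855103, -0.08419440686702728), (0.20531588792800903, 0.3035012185573578), 3.667264223098755) 0.2693154375157234
scene flap x= [-0.05876167  0.62575225] 37 y range [-0.23096933  0.05222351]
top [277.5 183. ] 12 [0.6086 0.0229 0.0991]
top [340.2 189.7] 12 [ 0.6044 -0.2053  0.0991]
top roof 4005 ((0.7369663715362549, -0.08629688620567322), (0.1845967322587967, 0.3005775213241577), 2.800537347793579) 0.26842437422602616
top flap x= [-0.05574246  0.62521108] 560 y range [-0.22556132  0.04527777]
```

```bash
python3 -m crank '[{"tx":-0.2},{"tx":-0.4},{"tx":-0.5},{"tx":-0.5},{"tx":-0.5},{"tx":-0.5},{"tx":-0.5},{"tx":-0.5}]'
```

```text
invalid input at $[0]: expected keys fingers, tx, ty, tz, roll
```

```bash
cat > st.py <<'E'
from h import *
import sys
s=observe(); r=Rt(s)
print('t',round(s['time'],2),'tcp',s['tool_pos'].round(4),'open',round(s['opening'],4),'F',s['contact_force'].round(1),'q',s['qpos'].round(3))
print('tool axes (cols x,y,z):\n',r.round(3),' lean',round(np.degrees(np.arccos(-r[2,0])),1))
if len(sys.argv)>1:
    t=np.array([float(v) for v in sys.argv[1:4]]); print('to grasp at target, units:',(r.T@(t-s['tool_pos']-0.006*r[:,0])/.04).round(2))
E
python3 st.py 0.45 0.03 0.5
```

```text
t 0.1 tcp [0.1822 0.492  0.2511] open 0.0915 F [-0.3  0.5  0.2] q [ 1.07   0.343  1.525 -0.     1.275 -0.146]
tool axes (cols x,y,z):
 [[-0.001  0.347  0.938]
 [-0.001  0.938 -0.347]
 [-1.    -0.001 -0.   ]]  lean 0.1
to grasp at target, units: [-6.36 -8.51 10.29]
```

```bash
python3 -m crank '[{"fingers":1,"tx":-1.5,"ty":0,"tz":0,"roll":-0.5},{"fingers":1,"tx":-3,"ty":-0.5,"tz":0.5,"roll":-1},{"fingers":1,"tx":-4,"ty":-1.5,"tz":1.5,"roll":-1.5},{"fingers":1,"tx":-5,"ty":-2.5,"tz":2.5,"roll":-2},{"fingers":1,"tx":-5.5,"ty":-3.5,"tz":3.5,"roll":-2.3},{"fingers":1,"tx":-6,"ty":-4.5,"tz":4.5,"roll":-2.3},{"fingers":1,"tx":-6.3,"ty":-5.5,"tz":5.5,"roll":-2.3},{"fingers":1,"tx":-6.3,"ty":-6.5,"tz":6.5,"roll":-2.3}]' ; python3 st.py .7 0.03 0.5
```

```text
time: 1.1
tool_pos: [0.3361, 0.157, 0.5045]
tool_rot: [0.236, 1.569, 0.284]
contact_force: [1.3, 0.3, -0.6]
opening: 0.0915
t 1.1 tcp [0.3361 0.157  0.5045] open 0.0915 F [ 1.3  0.3 -0.6] q [ 0.229 -0.027  1.296  0.     1.871 -1.389]
tool axes (cols x,y,z):
 [[ 0.002 -0.047  0.999]
 [ 0.001  0.999  0.047]
 [-1.     0.     0.002]]  lean 0.1
to grasp at target, units: [-0.02 -3.6   8.94]
```

```bash
python3 -m crank '[{"fingers":1,"tx":0,"ty":-1,"tz":1,"roll":0},{"fingers":1,"tx":0,"ty":-2,"tz":2,"roll":0},{"fingers":1,"tx":0,"ty":-2.5,"tz":3.5,"roll":0},{"fingers":1,"tx":0,"ty":-2.8,"tz":5,"roll":0},{"fingers":1,"tx":0,"ty":-2.8,"tz":6.5,"roll":0},{"fingers":1,"tx":0,"ty":-2.8,"tz":8,"roll":0},{"fingers":1,"tx":0,"ty":-2.8,"tz":9.5,"roll":0},{"fingers":1,"tx":0,"ty":-2.8,"tz":11,"roll":0}]' ; python3 st.py .7 0.03 0.5
```

```text
time: 2.1
tool_pos: [0.6092, 0.0515, 0.5104]
tool_rot: [2.999, 1.331, 3.045]
contact_force: [1.8, -0.2, -5.1]
opening: 0.092
t 2.1 tcp [0.6092 0.0515 0.5104] open 0.092 F [ 1.8 -0.2 -5.1] q [-0.047  0.794  0.051  0.021  2.536 -1.648]
tool axes (cols x,y,z):
 [[-0.236 -0.042  0.971]
 [ 0.023  0.999  0.049]
 [-0.971  0.034 -0.235]]  lean 13.7
to grasp at target, units: [-0.45 -0.64  2.24]
```

```bash
python3 -m crank '[{"fingers":1,"tx":0,"ty":0,"tz":0,"roll":0},{"fingers":1,"tx":0,"ty":0,"tz":0,"roll":0},{"fingers":1,"tx":0,"ty":0,"tz":0,"roll":0},{"fingers":1,"tx":0,"ty":0,"tz":0,"roll":0},{"fingers":1,"tx":0,"ty":0,"tz":0,"roll":0},{"fingers":1,"tx":0,"ty":0,"tz":0,"roll":0},{"fingers":1,"tx":0,"ty":0,"tz":0,"roll":0},{"fingers":1,"tx":0,"ty":0,"tz":0,"roll":0}]' ; python3 st.py .7 0.03 0.5
```

```text
time: 3.1
tool_pos: [0.596, 0.0521, 0.5389]
tool_rot: [2.988, 1.383, 3.034]
contact_force: [-0.1, 0.5, 0.6]
opening: 0.0918
t 3.1 tcp [0.596  0.0521 0.5389] open 0.0918 F [-0.1  0.5  0.6] q [-0.047  0.747  0.048  0.02   2.534 -1.648]
tool axes (cols x,y,z):
 [[-0.186 -0.043  0.982]
 [ 0.02   0.999  0.048]
 [-0.982  0.029 -0.185]]  lean 10.8
to grasp at target, units: [ 0.31 -0.69  2.7 ]
```

```bash
python3 -m crank '[{"fingers":1,"tx":0,"ty":0,"tz":-1.5,"roll":0},{"fingers":1,"tx":0,"ty":0,"tz":-3,"roll":0},{"fingers":1,"tx":-1,"ty":0,"tz":-4.5,"roll":0},{"fingers":1,"tx":-2,"ty":0,"tz":-6,"roll":0},{"fingers":1,"tx":-3,"ty":0,"tz":-7.2,"roll":0},{"fingers":1,"tx":-4,"ty":0,"tz":-8,"roll":0},{"fingers":1,"tx":-5.5,"ty":0,"tz":-8.5,"roll":0},{"fingers":1,"tx":-7,"ty":0,"tz":-8.7,"roll":0}]' ; python3 st.py .7 0.03 0.5
```

```text
time: 4.1
tool_pos: [0.2935, 0.0303, 0.7137]
tool_rot: [2.993, 1.423, 3.038]
contact_force: [0.3, -0.8, -0.4]
opening: 0.0919
t 4.1 tcp [0.2935 0.0303 0.7137] open 0.0919 F [ 0.3 -0.8 -0.4] q [-0.152  0.133  0.499 -0.015  2.657 -1.781]
tool axes (cols x,y,z):
 [[-0.146 -0.044  0.988]
 [ 0.015  0.999  0.047]
 [-0.989  0.022 -0.145]]  lean 8.4
to grasp at target, units: [ 3.65 -0.57 10.82]
```

```bash
python3 -m crank '[{"fingers":1,"tx":-1.2,"ty":0,"tz":-0.8,"roll":0},{"fingers":1,"tx":-2.4,"ty":0,"tz":-1.6,"roll":0},{"fingers":1,"tx":-3.6,"ty":0,"tz":-2.4,"roll":0},{"fingers":1,"tx":-4.8,"ty":0,"tz":-3.2,"roll":0},{"fingers":1,"tx":-6,"ty":0,"tz":-4,"roll":0},{"fingers":1,"tx":-7,"ty":0,"tz":-5,"roll":0},{"fingers":1,"tx":-8,"ty":0,"tz":-6,"roll":0},{"fingers":1,"tx":-9,"ty":0,"tz":-7,"roll":0}]' ; python3 st.py .7 0.03 0.5
```

```text
time: 5.1
tool_pos: [0.1752, 0.0099, 0.7235]
tool_rot: [3.094, 1.454, 3.141]
contact_force: [0.2, -0.5, 0.8]
opening: 0.0919
t 5.1 tcp [0.1752 0.0099 0.7235] open 0.0919 F [ 0.2 -0.5  0.8] q [-0.326 -0.11   0.704 -0.08   2.657 -2.012]
tool axes (cols x,y,z):
 [[-0.116 -0.046  0.992]
 [ 0.     0.999  0.047]
 [-0.993  0.005 -0.116]]  lean 6.7
to grasp at target, units: [ 3.87 -0.14 13.69]
```

```bash
cat > kin.py <<'E'
import numpy as np
from scipy.optimize import least_squares
D=[(.3427,1.525,1.2754,.5246,.2511,0.),(-.027,1.296,1.871,.371,.5045,0),(.747,.048,2.534,.598,.5389,0),(.133,.499,2.657,.295,.7137,0),(-.11,.704,2.657,.1755,.7235,0)]
def fk(p,q2,q3,q5):
    a,h,L1,L2,e,d,e5=p; A=q2+q3; S=A+q5
    r=a+L1*np.sin(q2)+L2*np.sin(A)+e*np.cos(A)+d*np.sin(S)+e5*np.cos(S)
    z=h+L1*np.cos(q2)+L2*np.cos(A)-e*np.sin(A)+d*np.cos(S)-e5*np.sin(S)
    return r,z
def res(p):
    o=[]
    for q2,q3,q5,r,z,_ in D:
        R,Z=fk(p,q2,q3,q5); o+=[R-r,Z-z]
    return np.r_[o,1e-3*(p-p0)]
p0=np.array([0,.3,.42,.4,0,.25,0])
s=least_squares(res,p0); p=s.x
if __name__=="__main__":
    print(p.round(3),(s.fun[:10]*1000).round(1))
E
python3 kin.py
```

```text
[-0.008  0.222  0.498  0.381  0.048  0.283 -0.015] [-0.6  0.   0.9  0.2  0.3  0.6  0.3 -0.7 -1.  -0.1]
```

```bash
cat > sim.py <<'E'
from kin import *
from scipy.optimize import minimize
lo=np.array([-.77,.04,.28]);hi=np.array([2.02,2.7,2.66])
def opt(rt,zt,St,w,q0):
    f=lambda q:np.r_[np.array(fk(p,*q))-[rt,zt],w*(q.sum()-St)]
    return least_squares(f,np.clip(q0,lo+1e-3,hi-1e-3),bounds=(lo,hi)).x
def rep(n,q): print(n,q.round(3),np.round(fk(p,*q),3),'fwd lean',np.degrees(np.pi-q.sum()).round(1))
if __name__=="__main__":
    for w in(.02,.05,.1,.2,.3,.5,1,2):
        rep(w,opt(.778,.5045,np.pi,w,np.array([.7,.1,2.4])))
        dx=np.array([[-.146,.988],[-.989,-.145]])@[-9*.04,-7*.04]
        rep(w,opt(.2935+dx[0],.7137+dx[1],3.289,w,np.array([.133,.499,2.657])))
E
python3 sim.py
```

```text
0.02 [0.826 0.04  1.976] [0.778 0.504] fwd lean 17.2
0.02 [-0.306  0.04   1.782] [0.07  1.108] fwd lean 93.1
0.05 [0.827 0.04  1.983] [0.776 0.503] fwd lean 16.7
0.05 [-0.304  0.04   1.826] [0.073 1.095] fwd lean 90.5
0.1 [0.83  0.04  2.007] [0.77  0.498] fwd lean 15.2
0.1 [-0.292  0.04   1.971] [0.082 1.053] fwd lean 81.5
0.2 [0.838 0.04  2.073] [0.755 0.486] fwd lean 10.9
0.2 [-0.2    0.04   2.491] [0.095 0.91 ] fwd lean 46.4
0.3 [0.847 0.04  2.127] [0.742 0.477] fwd lean 7.3
0.3 [-0.153  0.162  2.66 ] [0.11 0.85] fwd lean 27.1
0.5 [0.857 0.04  2.184] [0.728 0.467] fwd lean 3.5
0.5 [-0.179  0.496  2.66 ] [0.129 0.783] fwd lean 9.4
1 [0.863 0.04  2.221] [0.72  0.461] fwd lean 1.0
1 [-0.18   0.719  2.66 ] [0.138 0.732] fwd lean -3.3
2 [0.865 0.04  2.232] [0.717 0.46 ] fwd lean 0.3
2 [-0.178  0.783  2.66 ] [0.14  0.716] fwd lean -7.1
```

```bash
cat > s2.py <<'E'
from sim import *
q0=np.array([-.11,.704,2.657])
for w in(1,):
  for ang in range(0,360,30):
    t=np.radians(ang); rt,zt=.1755+.48*np.cos(t),.7235+.48*np.sin(t)
    q=opt(rt,zt,q0.sum(),w,q0); rep((w,ang),q)
E
python3 s2.py
```

```text
(1, 0) [0.636 0.04  2.548] [0.556 0.607] fwd lean -4.7
(1, 30) [0.468 0.061 2.66 ] [0.452 0.688] fwd lean -2.7
(1, 60) [0.209 0.29  2.66 ] [0.33  0.738] fwd lean -1.0
(1, 90) [-0.053  0.538  2.66 ] [0.2   0.752] fwd lean -0.2
(1, 120) [-0.317  0.807  2.66 ] [0.071 0.726] fwd lean -0.5
(1, 150) [-0.578  1.093  2.66 ] [-0.045  0.664] fwd lean -2.0
(1, 180) [-0.77   1.328  2.66 ] [-0.119  0.594] fwd lean -4.4
(1, 210) [-0.77   1.384  2.66 ] [-0.118  0.581] fwd lean -7.6
(1, 240) [-0.77   2.182  1.859] [0.007 0.31 ] fwd lean -7.4
(1, 270) [-0.291  2.204  1.338] [0.175 0.244] fwd lean -6.3
(1, 300) [0.154 1.62  1.477] [0.415 0.308] fwd lean -6.3
(1, 330) [0.521 0.629 2.102] [0.591 0.483] fwd lean -6.3
```

```bash
cat > s3.py <<'E'
from sim import *
for w in (1,1.4):
  q=np.array([-.11,.704,2.657])
  for k in range(8):
    c=fk(p,*q); best=None
    for ang in range(0,360,15):
        t=np.radians(ang); n=opt(c[0]+.48*np.cos(t),c[1]+.48*np.sin(t),q.sum(),w,q)
        if best is None or n.sum()<best[0].sum(): best=(n,ang)
    q=best[0]; rep((w,best[1]),q)
E
python3 s3.py
python3 -m crank '[{"fingers":1,"tx":-1.5,"ty":0,"tz":0.2,"roll":0},{"fingers":1,"tx":-3,"ty":0,"tz":0.3,"roll":0},{"fingers":1,"tx":-4.5,"ty":0,"tz":0.5,"roll":0},{"fingers":1,"tx":-6,"ty":0,"tz":0.7,"roll":0},{"fingers":1,"tx":-7.5,"ty":0,"tz":0.9,"roll":0},{"fingers":1,"tx":-9,"ty":0,"tz":1,"roll":0},{"fingers":1,"tx":-10.5,"ty":0,"tz":1.2,"roll":0},{"fingers":1,"tx":-12,"ty":0,"tz":1.4,"roll":0}]' ; python3 st.py
```

```text
(1, 90) [-0.054  0.539  2.66 ] [0.199 0.752] fwd lean -0.2
(1, 105) [-0.155  0.534  2.66 ] [0.145 0.771] fwd lean 5.9
(1, 105) [-0.205  0.478  2.66 ] [0.113 0.79 ] fwd lean 12.0
(1, 105) [-0.229  0.396  2.66 ] [0.092 0.811] fwd lean 18.0
(1, 120) [-0.37   0.434  2.66 ] [0.013 0.811] fwd lean 23.9
(1, 120) [-0.441  0.401  2.66 ] [-0.034  0.818] fwd lean 29.9
(1, 120) [-0.476  0.332  2.66 ] [-0.065  0.828] fwd lean 35.8
(1, 135) [-0.623  0.377  2.66 ] [-0.145  0.807] fwd lean 41.7
(1.4, 90) [-0.055  0.59   2.66 ] [0.2  0.74] fwd lean -3.1
(1.4, 90) [-0.027  0.506  2.66 ] [0.213 0.753] fwd lean 0.1
(1.4, 105) [-0.142  0.566  2.66 ] [0.153 0.761] fwd lean 3.3
(1.4, 105) [-0.2    0.568  2.66 ] [0.122 0.769] fwd lean 6.5
(1.4, 105) [-0.23   0.541  2.66 ] [0.104 0.779] fwd lean 9.7
(1.4, 105) [-0.244  0.5    2.66 ] [0.092 0.79 ] fwd lean 12.9
(1.4, 105) [-0.251  0.451  2.66 ] [0.084 0.801] fwd lean 16.1
(1.4, 120) [-0.384  0.529  2.66 ] [0.016 0.792] fwd lean 19.3
time: 6.1
tool_pos: [0.2388, 0.0015, 0.7343]
tool_rot: [-3.039, 1.489, -2.992]
contact_force: [0.3, 0.0, -0.9]
opening: 0.0919
t 6.1 tcp [0.2388 0.0015 0.7343] open 0.0919 F [ 0.3  0.  -0.9] q [-0.276  0.021  0.537 -0.072  2.657 -1.957]
tool axes (cols x,y,z):
 [[-0.081 -0.048  0.996]
 [-0.012  0.999  0.047]
 [-0.997 -0.008 -0.081]]  lean 4.7
```

```bash
python3 -m crank '[{"fingers":1,"tx":-0.2,"ty":0,"tz":-1.5,"roll":0},{"fingers":1,"tx":-0.4,"ty":0.1,"tz":-3,"roll":0},{"fingers":1,"tx":-0.6,"ty":0.2,"tz":-4.5,"roll":0},{"fingers":1,"tx":-0.8,"ty":0.3,"tz":-6,"roll":0},{"fingers":1,"tx":-0.8,"ty":0.3,"tz":-7.5,"roll":0},{"fingers":1,"tx":-0.8,"ty":0.3,"tz":-7.5,"roll":0},{"fingers":1,"tx":-0.8,"ty":0.3,"tz":-7.5,"roll":0},{"fingers":1,"tx":-0.8,"ty":0.3,"tz":-7.5,"roll":0}]' ; python3 st.py
```

```text
time: 7.1
tool_pos: [0.0542, -0.0093, 0.718]
tool_rot: [-2.686, 1.373, -2.631]
contact_force: [0.0, 1.1, 0.1]
opening: 0.0916
t 7.1 tcp [ 0.0542 -0.0093  0.718 ] open 0.0916 F [0.  1.1 0.1] q [-0.626 -0.323  0.859 -0.392  2.657 -2.596]
tool axes (cols x,y,z):
 [[-0.171 -0.063  0.983]
 [-0.096  0.994  0.047]
 [-0.981 -0.086 -0.176]]  lean 11.3
```

```bash
cat > s4.py <<'E'
from sim import *
def J(q,w):
    j=np.array([(np.array(fk(p,*(q+1e-5*np.eye(3)[i])))-np.array(fk(p,*q)))/1e-5 for i in range(3)]).T
    return np.vstack([j,w*np.ones(3)])
def run(q,tgt,S,w,lam,n=400,step=None,cap=None):
    q=q.copy()
    for _ in range(n):
        e=np.r_[np.array(tgt)-fk(p,*q),w*(S-q.sum())]
        if cap: 
            m=np.linalg.norm(e[:2]); 
            if m>cap: e[:2]*=cap/m
        j=J(q,w); d=j.T@np.linalg.solve(j@j.T+lam**2*np.eye(3),e)
        if step: d*=min(1,step/abs(d).max())
        q=np.clip(q+d,lo,hi)
    return q
if __name__=="__main__":
  for w in(.2,.5,1,2):
    for lam in(.01,.05,.1,.3):
      a=run(np.array([.6,.3,2.24]),(.778,.5045),np.pi,w,lam)
      b=run(np.array([-.11,.704,2.657]),(.287,1.194),3.25,w,lam)
      print(w,lam,a.round(3),np.degrees(np.pi-a.sum()).round(1),'|',b.round(3),np.degrees(np.pi-b.sum()).round(1))
  print('obs [.747 .048 2.534] -10.8 | [.021 .537 2.657] -4.7')
E
python3 s4.py
```

```text
0.2 0.01 [1.057 0.04  2.502] -26.2 | [-0.77  2.7   0.28] 53.4
0.2 0.05 [0.99  0.04  2.363] -14.4 | [0.032 0.04  2.66 ] 23.5
0.2 0.1 [0.882 0.04  2.144] 4.3 | [0.225 0.04  2.66 ] 12.4
0.2 0.3 [0.844 0.04  2.081] 10.2 | [-0.017  0.04   2.046] 61.5
0.5 0.01 [0.713 0.644 1.783] 0.0 | [-0.77  2.7   0.28] 53.4
0.5 0.05 [1.125 0.04  2.66 ] -39.2 | [-0.184  0.235  2.66 ] 24.7
0.5 0.1 [0.937 0.04  2.321] -8.9 | [0.365 0.04  2.66 ] 4.4
0.5 0.3 [0.867 0.04  2.2  ] 2.0 | [0.141 0.04  2.66 ] 17.2
1 0.01 [-0.321  2.378  1.086] -0.1 | [-0.77  2.7   0.28] 53.4
1 0.05 [1.136 0.04  2.66 ] -39.8 | [-0.77   2.7    1.529] -18.2
1 0.1 [0.952 0.04  2.372] -12.8 | [0.394 0.04  2.66 ] 2.7
1 0.3 [0.875 0.04  2.239] -0.7 | [0.172 0.04  2.66 ] 15.4
2 0.01 [0.789 0.093 2.259] 0.0 | [-0.77  2.7   0.28] 53.4
2 0.05 [1.139 0.04  2.66 ] -39.9 | [-0.77   2.7    1.356] -8.3
2 0.1 [0.957 0.04  2.387] -13.9 | [0.402 0.04  2.66 ] 2.3
2 0.3 [0.877 0.04  2.25 ] -1.5 | [0.18  0.057 2.66 ] 14.0
obs [.747 .048 2.534] -10.8 | [.021 .537 2.657] -4.7
```

```bash
python3 -m crank '[{"fingers":1,"tx":0.4,"ty":0.3,"tz":1.4,"roll":0},{"fingers":1,"tx":0.8,"ty":0.6,"tz":2.8,"roll":0},{"fingers":1,"tx":1.2,"ty":0.9,"tz":4.2,"roll":0},{"fingers":1,"tx":1.6,"ty":1.2,"tz":5.6,"roll":0},{"fingers":1,"tx":2,"ty":1.5,"tz":7,"roll":0},{"fingers":1,"tx":2.4,"ty":1.8,"tz":8.4,"roll":0},{"fingers":1,"tx":2.7,"ty":2.1,"tz":9.8,"roll":0},{"fingers":1,"tx":3,"ty":2.4,"tz":11,"roll":0}]' ; python3 st.py 0.55 .1 .5
```

```text
time: 8.1
tool_pos: [0.4614, 0.0931, 0.5138]
tool_rot: [-2.69, 1.373, -2.639]
contact_force: [-0.3, -1.1, 1.5]
opening: 0.0918
t 8.1 tcp [0.4614 0.0931 0.5138] open 0.0918 F [-0.3 -1.1  1.5] q [ 0.086  0.301  0.898 -0.094  2.122 -1.578]
tool axes (cols x,y,z):
 [[-0.172 -0.059  0.983]
 [-0.095  0.995  0.043]
 [-0.981 -0.086 -0.177]]  lean 11.3
to grasp at target, units: [-0.21  0.07  2.25]
```

```bash
python3 -m crank '[{"fingers":1,"tx":-0.3,"ty":-0.1,"tz":1.5,"roll":0},{"fingers":1,"tx":-0.6,"ty":-0.2,"tz":3,"roll":0},{"fingers":1,"tx":-0.9,"ty":-0.3,"tz":4.5,"roll":0},{"fingers":1,"tx":-1,"ty":-0.4,"tz":6,"roll":0},{"fingers":1,"tx":-1,"ty":-0.4,"tz":6,"roll":0},{"fingers":1,"tx":-1,"ty":-0.4,"tz":6,"roll":0},{"fingers":1,"tx":-1,"ty":-0.4,"tz":6,"roll":0},{"fingers":1,"tx":-1,"ty":-0.4,"tz":6,"roll":0}]' ; python3 st.py 0.55 .1 .5
```

```text
time: 9.1
tool_pos: [0.5411, 0.0857, 0.5715]
tool_rot: [-2.884, 1.295, -2.836]
contact_force: [-0.2, 0.4, 1.2]
opening: 0.092
t 9.1 tcp [0.5411 0.0857 0.5715] open 0.092 F [-0.2  0.4  1.2] q [ 0.054  0.71   0.037 -0.146  2.657 -1.685]
tool axes (cols x,y,z):
 [[-0.26  -0.057  0.964]
 [-0.082  0.996  0.036]
 [-0.962 -0.069 -0.263]]  lean 15.8
to grasp at target, units: [1.48 0.47 0.7 ]
```

```bash
python3 -m crank '[{"fingers":1,"tx":0,"ty":0,"tz":-1.4,"roll":0},{"fingers":1,"tx":0,"ty":0,"tz":-2.8,"roll":0},{"fingers":1,"tx":0,"ty":0,"tz":-4.2,"roll":0},{"fingers":1,"tx":-0.3,"ty":-0.1,"tz":-5.6,"roll":0},{"fingers":1,"tx":-0.6,"ty":-0.2,"tz":-7,"roll":0},{"fingers":1,"tx":-0.9,"ty":-0.3,"tz":-8.2,"roll":0},{"fingers":1,"tx":-1.2,"ty":-0.3,"tz":-9.2,"roll":0},{"fingers":1,"tx":-1.2,"ty":-0.3,"tz":-9.2,"roll":0}]' ; python3 st.py 0.2 .066 .72
```

```text
time: 10.1
tool_pos: [0.198, 0.0623, 0.6977]
tool_rot: [-2.863, 1.309, -2.815]
contact_force: [0.1, 0.2, 0.2]
opening: 0.0921
t 10.1 tcp [0.198  0.0623 0.6977] open 0.0921 F [0.1 0.2 0.2] q [ 0.038 -0.03   0.759 -0.159  2.657 -1.713]
tool axes (cols x,y,z):
 [[-0.245 -0.057  0.968]
 [-0.083  0.996  0.037]
 [-0.966 -0.071 -0.248]]  lean 15.0
to grasp at target, units: [-0.71  0.05 -0.09]
```

```bash
python3 -m crank '[{"fingers":1,"tx":0.2,"ty":0,"tz":-1.5,"roll":0},{"fingers":1,"tx":0.5,"ty":0,"tz":-3,"roll":0},{"fingers":1,"tx":0.7,"ty":0,"tz":-4.5,"roll":0},{"fingers":1,"tx":1,"ty":0,"tz":-6,"roll":0},{"fingers":1,"tx":1.2,"ty":0,"tz":-7.5,"roll":0},{"fingers":1,"tx":1.5,"ty":0,"tz":-9,"roll":0},{"fingers":1,"tx":1.7,"ty":0,"tz":-10.5,"roll":0},{"fingers":1,"tx":1.8,"ty":0,"tz":-11.2,"roll":0}]' ; python3 st.py
```

```text
time: 11.1
tool_pos: [-0.0559, 0.0502, 0.6883]
tool_rot: [-2.786, 1.258, -2.739]
contact_force: [-0.7, 1.0, 0.6]
opening: 0.0919
t 11.1 tcp [-0.0559  0.0502  0.6883] open 0.0919 F [-0.7  1.   0.6] q [-0.857 -0.553  1.041 -0.679  2.657 -3.08 ]
tool axes (cols x,y,z):
 [[-0.283 -0.062  0.957]
 [-0.12   0.992  0.029]
 [-0.952 -0.107 -0.288]]  lean 17.9
```

```bash
cat > fk6.py <<'E'
import numpy as np
from scipy.optimize import least_squares
from scipy.spatial.transform import Rotation as R
Q=np.array([[1.07,.343,1.525,0,1.2754,-.146],[.229,-.027,1.296,0,1.871,-1.389],[-.047,.747,.048,.02,2.534,-1.648],[-.152,.133,.499,-.015,2.657,-1.781],[-.326,-.11,.704,-.08,2.657,-2.012],[-.276,.021,.537,-.072,2.657,-1.957],[-.626,-.323,.859,-.392,2.657,-2.596],[.086,.301,.898,-.094,2.122,-1.578],[.054,.71,.037,-.146,2.657,-1.685],[.038,-.03,.759,-.159,2.657,-1.713],[-.857,-.553,1.041,-.679,2.657,-3.08]])
P=np.array([[.1822,.492,.2511],[.3361,.157,.5045],[.596,.0521,.5389],[.2935,.0303,.7137],[.1752,.0099,.7235],[.2388,.0015,.7343],[.0542,-.0093,.718],[.4614,.0931,.5138],[.5411,.0857,.5715],[.198,.0623,.6977],[-.0559,.0502,.6883]])
TX=np.array([[-.001,-.001,-1],[.002,.001,-1],[-.186,.02,-.982],[-.146,.015,-.989],[-.116,0,-.993],[-.081,-.012,-.997],[-.171,-.096,-.981],[-.172,-.095,-.981],[-.26,-.082,-.962],[-.245,-.083,-.966],[-.283,-.12,-.952]])
TY=np.array([[.347,.938,0],[-.047,.999,0],[-.043,.999,.029],[-.044,.999,.022],[-.046,.999,.005],[-.048,.999,-.008],[-.063,.994,-.086],[-.059,.995,-.086],[-.057,.996,-.069],[-.057,.996,-.071],[-.062,.992,-.107]])
Ry=lambda a:np.array([[np.cos(a),0,np.sin(a)],[0,1,0],[-np.sin(a),0,np.cos(a)]])
Rz=lambda a:np.array([[np.cos(a),-np.sin(a),0],[np.sin(a),np.cos(a),0],[0,0,1]])
C=np.array([[0,1.,0],[0,0,1],[1,0,0]])  # cols: tool x->z, y->x, z->y
def fk(p,q):
    a,b,h,L1,L2,e,d,e5,f5,c6,b4=p
    R1=Rz(q[0]);RA=R1@Ry(q[1]+q[2]);R5=RA@Rz(q[3])@Ry(q[4])
    t=R1@np.array([a,b,h])+R1@Ry(q[1])@[0,0,L1]+RA@[e,0,L2]+R5@[e5,f5,d]
    return t,R5@Rz(q[5]+c6)@C
def res(p):
    o=[]
    for q,t,x,y in zip(Q,P,TX,TY):
        T,M=fk(p,q); o+=[T-t,.3*(M[:,0]-x),.3*(M[:,1]-y)]
    return np.r_[np.concatenate(o),1e-3*(p-p0)]
best=None
for c in(0,1.57,3.14,-1.57):
    p0=np.array([0,.077,.22,.48,.38,.05,.28,0,0,c,0]); s=least_squares(res,p0)
    if best is None or s.cost<best.cost: best=s
p=best.x
if __name__=="__main__": print(p.round(4)); print((best.fun[:-11].reshape(-1,9)*1000).round(1))
E
python3 fk6.py
```

```text
[-2.0000e-04  7.6000e-02  2.2280e-01  5.0630e-01  3.7940e-01  4.6400e-02
  2.9300e-01 -3.0000e-04  5.0000e-04  3.1416e+00  0.0000e+00]
[[-0.1 -0.   0.1  0.  -0.2  0.   0.1 -0.1 -0.5]
 [-0.  -0.1 -0.  -0.1 -0.2  0.  -0.1 -0.   0.1]
 [-0.1 -0.2  0.1  0.1  0.  -0.1  0.  -0.1 -0.1]
 [ 0.2 -0.  -0.1 -0.1  0.1 -0.   0.1 -0.1 -0. ]
 [ 0.2  0.   0.  -0.2  0.  -0.1 -0.  -0.   0.2]
 [-0.1  0.2  0.   0.1  0.   0.1 -0.  -0.1 -0. ]
 [-0.1  0.1  0.1  0.1 -0.1  0.1 -0.1  0.1 -0.2]
 [ 0.2 -0.1 -0.2 -0.1 -0.   0.2  0.1 -0.1 -0.1]
 [-0.   0.2  0.1  0.3  0.  -0.1 -0.  -0.  -0.1]
 [-0.1  0.1  0.1  0.5 -0.  -0.1 -0.1 -0.1 -0. ]
 [-0.1 -0.1 -0.1 -0.   0.   0.1 -0.1  0.1  0.1]]
```

```bash
cat > ident.py <<'E'
from fk6 import *
import itertools,sys
lo=np.array([-2.53,-.77,.04,-1,.28,-3.11]);hi=np.array([2.53,2.02,2.7,4.14,2.66,3.11]); vm=.7*np.array([2.57,2.57,3.14,3.14,3.14,3.14])
def jac(q):
    T,M=fk(p,q); J=np.zeros((6,6))
    R1=Rz(q[0]);RA=R1@Ry(q[1]+q[2]);R4=RA@Rz(q[3]);R5=R4@Ry(q[4])
    sh=R1@np.array([p[0],p[1],p[2]]); el=sh+R1@Ry(q[1])@[0,0,p[3]]; wr=el+RA@[p[5],0,p[4]]
    for i,(ax,o) in enumerate([((0,0,1),np.zeros(3)),(R1[:,1],sh),(R1[:,1],el),(RA[:,2],wr),(R4[:,1],wr),(R5[:,2],wr)]):
        ax=np.array(ax,float); J[:3,i]=np.cross(ax,T-o); J[3:,i]=ax
    return T,M,J
def ik(q,t,Rg,lam,w,n,act,cap):
    q=q.copy()
    for _ in range(n):
        T,M,J=jac(q); ep=t-T; er=R.from_matrix(Rg@M.T).as_rotvec()
        if cap: 
            k=np.linalg.norm(ep); ep=ep*min(1,cap/max(k,1e-9))
        e=np.r_[ep,w*er]; J=J.copy(); J[3:]*=w
        free=np.ones(6,bool)
        for _k in range(3 if act else 1):
            Jf=J[:,free]; d=np.zeros(6); d[free]=Jf.T@np.linalg.solve(Jf@Jf.T+lam**2*np.eye(6),e)
            bad=free&(((q<=lo+1e-6)&(d<0))|((q>=hi-1e-6)&(d>0)))
            if not act or not bad.any(): break
            free&=~bad
        k=abs(d).max()
        q=np.clip(q+d*min(1,.3/max(k,1e-9)),lo,hi)
    return q
def sim(q0,rows,lam,w,n,act,cap,rebase,prop):
    T0,R0=fk(p,q0); q=q0.copy(); set_=T0.copy()
    for r in rows:
        g=T0+R0@(np.array(r)*.04)
        src=fk(p,q)[0] if rebase else set_
        k=np.linalg.norm(g-src); set_=src+(g-src)*min(1,.0625/max(k,1e-9))
        qn=ik(q,set_,R0,lam,w,n,act,cap); d=qn-q; s=abs(d)/(vm/8)
        q=q+d/max(1,s.max()) if prop else q+np.clip(d,-vm/8,vm/8)
    return q
Z=np.array
calls={'C':(1,[(0,-1,1),(0,-2,2),(0,-2.5,3.5),(0,-2.8,5),(0,-2.8,6.5),(0,-2.8,8),(0,-2.8,9.5),(0,-2.8,11)],2),
'D':(2,[(0,0,-1.5),(0,0,-3),(-1,0,-4.5),(-2,0,-6),(-3,0,-7.2),(-4,0,-8),(-5.5,0,-8.5),(-7,0,-8.7)],3),
'E':(3,[(-1.2,0,-.8),(-2.4,0,-1.6),(-3.6,0,-2.4),(-4.8,0,-3.2),(-6,0,-4),(-7,0,-5),(-8,0,-6),(-9,0,-7)],4),
'F':(4,[(-1.5,0,.2),(-3,0,.3),(-4.5,0,.5),(-6,0,.7),(-7.5,0,.9),(-9,0,1),(-10.5,0,1.2),(-12,0,1.4)],5),
'G':(5,[(-.2,0,-1.5),(-.4,.1,-3),(-.6,.2,-4.5)]+[(-.8,.3,-6)]+[(-.8,.3,-7.5)]*4,6),
'H':(7,[(-.3,-.1,1.5),(-.6,-.2,3),(-.9,-.3,4.5)]+[(-1,-.4,6)]*5,8),
'I':(9,[(.2,0,-1.5),(.5,0,-3),(.7,0,-4.5),(1,0,-6),(1.2,0,-7.5),(1.5,0,-9),(1.7,0,-10.5),(1.8,0,-11.2)],10)}
def score(k,verbose=0):
    s=0
    for n,(i,rows,j) in calls.items():
        q=sim(Q[i],rows,*k); e=np.abs(q-Q[j])[[1,2,4]].sum(); s+=min(e,1.5)
        if verbose: print(n,q.round(3),Q[j])
    return s
if __name__=="__main__":
    o=[]
    for k in itertools.product((.01,.03,.05,.1,.2),(.1,.3,.5,1),(1,5,30),(0,1),(None,),(0,1),(0,1)):
        o.append((score(k),k))
    o.sort(key=lambda v:v[0])
    for v in o[:8]: print(round(v[0],3),v[1])
    score(o[0][1],1)
E
time timeout 400 python3 ident.py
```

```text
0.986 (0.01, 1, 5, 1, None, 1, 1)
0.993 (0.03, 1, 5, 1, None, 1, 1)
0.999 (0.1, 1, 30, 1, None, 1, 1)
1.001 (0.05, 1, 30, 1, None, 1, 1)
1.001 (0.03, 1, 30, 1, None, 1, 1)
1.017 (0.01, 1, 30, 1, None, 1, 1)
1.022 (0.1, 0.5, 30, 1, None, 1, 1)
1.023 (0.01, 0.5, 30, 1, None, 1, 1)
C [-2.300e-02  8.460e-01  4.000e-02  2.000e-03  2.242e+00 -1.640e+00] [-0.047  0.747  0.048  0.02   2.534 -1.648]
D [-0.152  0.138  0.518 -0.017  2.66  -1.782] [-0.152  0.133  0.499 -0.015  2.657 -1.781]
E [-0.329 -0.108  0.72  -0.074  2.66  -2.009] [-0.326 -0.11   0.704 -0.08   2.657 -2.012]
F [-0.281  0.021  0.558 -0.071  2.66  -1.96 ] [-0.276  0.021  0.537 -0.072  2.657 -1.957]
G [-1.305 -0.395  0.87  -0.21   2.66  -3.11 ] [-0.626 -0.323  0.859 -0.392  2.657 -2.596]
H [ 0.048  0.85   0.04  -0.13   2.413 -1.664] [ 0.054  0.71   0.037 -0.146  2.657 -1.685]
I [-0.878 -0.569  1.065 -0.596  2.66  -3.029] [-0.857 -0.553  1.041 -0.679  2.657 -3.08 ]
real	3m53.099s
user	3m53.518s
sys	0m0.081s
```

```bash
cat > id2.py <<'E'
import ident; from ident import *
src=open('ident.py').read()
def mk(stepcap,tol):
    def ik(q,t,Rg,lam,w,n,act,cap):
        q=q.copy()
        for _ in range(n):
            T,M,J=jac(q); e=np.r_[t-T,w*R.from_matrix(Rg@M.T).as_rotvec()]
            J=J.copy(); J[3:]*=w; free=np.ones(6,bool)
            for _k in range(3 if act else 1):
                Jf=J[:,free]; d=np.zeros(6); d[free]=Jf.T@np.linalg.solve(Jf@Jf.T+lam**2*np.eye(6),e)
                bad=free&(((q<=lo+1e-6)&(d<0))|((q>=hi-1e-6)&(d>0)))
                if not act or not bad.any(): break
                free&=~bad
            q=np.clip(q+d*min(1,stepcap/max(abs(d).max(),1e-9)),lo,hi)
        return q
    return ik
o=[]
for sc in(.05,.1,.2,10):
    ident.ik=mk(sc,0)
    for k in itertools.product((.01,.05,.1,.2),(.3,1),(1,3,8,20,60),(0,1),(None,),(1,),(0,1)):
        s=0;qq=[]
        for n in'CHF':
            i,rows,j=calls[n]; q=sim(Q[i],rows,*k); s+=abs(q-Q[j])[[1,2,4]].sum(); qq.append(q[[1,2,4]].round(3))
        o.append((s,sc,k,qq))
o.sort(key=lambda v:v[0])
for v in o[:8]: print(v)
E
time timeout 500 python3 id2.py
```

```text
(np.float64(0.4879422922425119), 10, (0.01, 1, 8, 1, None, 1, 1), [array([0.846, 0.04 , 2.242]), array([0.652, 0.04 , 2.66 ]), array([0.021, 0.558, 2.66 ])])
(np.float64(0.4879449306628341), 10, (0.01, 1, 20, 1, None, 1, 1), [array([0.846, 0.04 , 2.242]), array([0.652, 0.04 , 2.66 ]), array([0.021, 0.558, 2.66 ])])
(np.float64(0.48794493096108754), 10, (0.01, 1, 60, 1, None, 1, 1), [array([0.846, 0.04 , 2.242]), array([0.652, 0.04 , 2.66 ]), array([0.021, 0.558, 2.66 ])])
(np.float64(0.49670448316403), 10, (0.01, 1, 8, 1, None, 1, 0), [array([0.851, 0.04 , 2.238]), array([0.652, 0.04 , 2.66 ]), array([0.021, 0.558, 2.66 ])])
(np.float64(0.4967075283441838), 10, (0.01, 1, 20, 1, None, 1, 0), [array([0.851, 0.04 , 2.238]), array([0.652, 0.04 , 2.66 ]), array([0.021, 0.558, 2.66 ])])
(np.float64(0.49670752879267127), 10, (0.01, 1, 60, 1, None, 1, 0), [array([0.851, 0.04 , 2.238]), array([0.652, 0.04 , 2.66 ]), array([0.021, 0.558, 2.66 ])])
(np.float64(0.49880012032498217), 10, (0.01, 1, 3, 1, None, 1, 1), [array([0.853, 0.04 , 2.238]), array([0.652, 0.04 , 2.66 ]), array([0.022, 0.558, 2.66 ])])
(np.float64(0.5140107176268726), 10, (0.01, 1, 3, 1, None, 1, 0), [array([0.864, 0.04 , 2.234]), array([0.652, 0.04 , 2.66 ]), array([0.022, 0.558, 2.66 ])])
real	4m19.028s
user	4m12.709s
sys	0m0.172s
```

```bash
date; stat -c %y h.py; python3 -m crank '[{"fingers":1,"tx":-0.2,"ty":0,"tz":1.2,"roll":0},{"fingers":1,"tx":-0.5,"ty":0,"tz":2.4,"roll":0},{"fingers":1,"tx":-0.7,"ty":-0.1,"tz":3.6,"roll":0},{"fingers":1,"tx":-0.9,"ty":-0.1,"tz":4.8,"roll":0},{"fingers":1,"tx":-1.1,"ty":-0.2,"tz":6,"roll":0},{"fingers":1,"tx":-1.3,"ty":-0.2,"tz":6.9,"roll":0},{"fingers":1,"tx":-1.3,"ty":-0.2,"tz":6.9,"roll":0},{"fingers":1,"tx":-1.3,"ty":-0.2,"tz":6.9,"roll":0}]' ; python3 st.py
python3 -m crank '[{"fingers":1,"tx":-2,"ty":0,"tz":-0.6,"roll":0},{"fingers":1,"tx":-4,"ty":0,"tz":-1.2,"roll":0},{"fingers":1,"tx":-5,"ty":0,"tz":-1.5,"roll":0},{"fingers":1,"tx":-5,"ty":0,"tz":-1.5,"roll":0},{"fingers":1,"tx":-5,"ty":0,"tz":-1.5,"roll":0},{"fingers":1,"tx":-5,"ty":0,"tz":-1.5,"roll":0},{"fingers":1,"tx":-5,"ty":0,"tz":-1.5,"roll":0},{"fingers":1,"tx":-5,"ty":0,"tz":-1.5,"roll":0}]' ; python3 st.py
```

```text
Sat Dec  5 07:03:43 UTC 2026
2026-12-05 06:43:44.134028565 +0000
time: 12.1
tool_pos: [0.1562, 0.0346, 0.665]
tool_rot: [-2.773, 1.26, -2.719]
contact_force: [0.9, -2.6, 0.8]
opening: 0.0919
t 12.1 tcp [0.1562 0.0346 0.665 ] open 0.0919 F [ 0.9 -2.6  0.8] q [-0.021 -0.15   0.984 -0.248  2.576 -1.837]
tool axes (cols x,y,z):
 [[-0.279 -0.069  0.958]
 [-0.126  0.991  0.035]
 [-0.952 -0.11  -0.285]]  lean 17.8
time: 13.1
tool_pos: [0.1635, 0.0091, 0.7082]
tool_rot: [-2.687, 1.284, -2.632]
contact_force: [0.4, -0.1, 0.5]
opening: 0.0919
t 13.1 tcp [0.1635 0.0091 0.7082] open 0.0919 F [ 0.4 -0.1  0.5] q [-0.115 -0.098  0.79  -0.363  2.657 -2.047]
tool axes (cols x,y,z):
 [[-0.247 -0.071  0.966]
 [-0.138  0.99   0.038]
 [-0.959 -0.124 -0.254]]  lean 16.4
```

```bash
cat > s6.py <<'E'
import ident; from ident import *
def ik(q,t,Rg,w=.8,lam=.02,n=20):
    q=q.copy()
    for _ in range(n):
        T,M,J=jac(q); e=np.r_[t-T,w*R.from_matrix(Rg@M.T).as_rotvec()]
        J[3:]*=w; free=np.ones(6,bool)
        for _k in range(4):
            Jf=J[:,free]; d=np.zeros(6); d[free]=Jf.T@np.linalg.solve(Jf@Jf.T+lam**2*np.eye(6),e)
            bad=free&(((q<=lo+1e-6)&(d<0))|((q>=hi-1e-6)&(d>0)))
            if not bad.any(): break
            free&=~bad
        q=np.clip(q+d,lo,hi)
    return q
def call(q0,rows,w=.8,world=False):
    T0,R0=fk(p,q0); q=q0.copy()
    for r in rows:
        g=T0+(np.eye(3) if world else R0)@(np.array(r[:3])*(1 if world else .04)); Rg=R0@R.from_euler('x',r[3]*10,degrees=True).as_matrix()
        T,M=fk(p,q); k=np.linalg.norm(g-T); t=T+(g-T)*min(1,.0625/max(k,1e-9))
        rv=R.from_matrix(Rg@M.T).as_rotvec(); a=np.linalg.norm(rv); Rt=R.from_rotvec(rv*min(1,np.radians(10.7)/max(a,1e-9))).as_matrix()@M
        d=ik(q,t,Rt,w)-q; q=q+d/max(1,(abs(d)/(vm/8)).max())
    return q
def show(n,q):
    T,M=fk(p,q); print(n,'q',q.round(2),'T',T.round(3),'lean xy',M[:2,0].round(3),'ty',M[:,1].round(2))
qn=np.array([-.115,-.098,.79,-.363,2.657,-2.047])
if __name__=="__main__":
  for side in(-1,1):
   for z in(.3,.45,.6):
    for r in(.4,.55):
      q=qn.copy(); T0=fk(p,q)[0]; tgt=np.array([.0 if side<0 else -.0,side*r,z])
      for c in range(2):
        T=fk(p,q)[0]; q=call(q,[tuple(tgt-T)+(0,)]*8,world=True)
      show((side,z,r,'at'),q)
      q2=q.copy()
      for c in range(3 if side<0 else 5):
        q2=call(q2,[(0,0,0,-1.05*(i+1)) for i in range(8)]); show('  roll-',q2)
E
python3 s6.py
```

```text
(-1, 0.3, 0.4, 'at') q [-1.58  0.01  1.83 -0.27  1.16 -3.11] T [ 0.002 -0.4    0.299] lean xy [-0.248 -0.138] ty [-0.07  0.99 -0.12]
  roll- q [-1.06  0.26  2.35 -0.82  0.61 -3.11] T [ 0.111 -0.291  0.097] lean xy [-0.326 -0.279] ty [-0.89  0.4   0.2 ]
  roll- q [-0.12  0.58  2.6  -1.    0.48 -3.11] T [ 0.128 -0.053  0.011] lean xy [-0.33  -0.351] ty [-0.57 -0.67  0.48]
  roll- q [ 0.95  0.82  2.7  -1.    0.28 -3.11] T [ 0.018  0.04  -0.012] lean xy [-0.098 -0.533] ty [ 0.4  -0.79  0.46]
(-1, 0.3, 0.55, 'at') q [-1.56  0.3   1.49 -0.27  1.22 -3.11] T [ 0.006 -0.549  0.298] lean xy [-0.251 -0.138] ty [-0.07  0.99 -0.13]
  roll- q [-1.24  0.42  2.14 -0.93  0.57 -3.11] T [ 0.094 -0.423  0.082] lean xy [-0.347 -0.32 ] ty [-0.86  0.48  0.17]
  roll- q [-0.31  0.65  2.41 -1.    0.61 -3.11] T [ 0.188 -0.127 -0.003] lean xy [-0.378 -0.386] ty [-0.69 -0.49  0.53]
  roll- q [ 0.76  0.94  2.64 -1.    0.28 -3.11] T [ 0.03  0.04 -0.04] lean xy [-0.23 -0.54] ty [ 0.27 -0.83  0.48]
(-1, 0.45, 0.4, 'at') q [-1.5  -0.04  1.5  -0.28  1.55 -3.11] T [ 0.025 -0.398  0.443] lean xy [-0.267 -0.14 ] ty [-0.
[... 5450 characters left out ...]
 0.55, 'at') q [1.32 0.64 0.09 0.39 2.58 0.01] T [0.   0.55 0.6 ] lean xy [-0.247 -0.138] ty [-0.07  0.99 -0.12]
  roll- q [ 1.32  0.64  0.09  0.39  2.58 -1.46] T [0.   0.55 0.6 ] lean xy [-0.247 -0.138] ty [-0.97  0.07  0.24]
  roll- q [ 1.32  0.64  0.09  0.39  2.58 -2.92] T [0.   0.55 0.6 ] lean xy [-0.247 -0.138] ty [-0.13 -0.98  0.17]
  roll- q [ 1.54  0.51  0.04  1.05  2.66 -3.11] T [-0.18   0.414  0.707] lean xy [-0.41  -0.254] ty [ 0.73 -0.67 -0.15]
  roll- q [ 1.44  0.26  0.04  2.13  2.66 -3.11] T [-0.172  0.162  0.835] lean xy [-0.452 -0.44 ] ty [ 0.8   0.19 -0.57]
  roll- q [ 0.35 -0.1   0.42  4.1   2.66 -3.11] T [-0.03  -0.049  0.85 ] lean xy [-0.366 -0.537] ty [ 0.1   0.79 -0.61]
```

```bash
cat > s7.py <<'E'
import s6; from s6 import *
w=.58
q=call(np.array([-.021,-.15,.984,-.248,2.576,-1.837]),[(-2,0,-.6,0),(-4,0,-1.2,0)]+[(-5,0,-1.5,0)]*6,w); show('check obs lean(-.247,-.138)',q)
for az in (0,.3,.6,.9,1.2):
  for r in(.2,.3):
    q=qn.copy(); tgt=np.array([r*np.cos(az)-.06*np.sin(az),r*np.sin(az)+.06*np.cos(az),.70])
    T=fk(p,q)[0]; q=call(q,[tuple(tgt-T)+(0,)]*8,w,world=True); L0=fk(p,q)[1][:2,0]
    show((az,r),q)
    for c in range(3):
        q=call(q,[(0,0,.2,0)]*8,w,world=True); L=fk(p,q)[1][:2,0]; print('   d',(L-L0).round(3),q.round(2)); L0=L
E
python3 s7.py
```

```text
check obs lean(-.247,-.138) q [-0.1  -0.09  0.78 -0.36  2.66 -2.03] T [0.165 0.012 0.709] lean xy [-0.243 -0.141] ty [-0.07  0.99 -0.13]
(0, 0.2) q [ 0.09 -0.02  0.75 -0.25  2.66 -1.75] T [0.2  0.06 0.7 ] lean xy [-0.246 -0.138] ty [-0.07  0.99 -0.12]
   d [ 0.037 -0.014] [-0.05 -0.02  0.68 -0.36  2.66 -1.98]
   d [ 0.033 -0.024] [-0.22 -0.02  0.59 -0.47  2.66 -2.27]
   d [ 0.025 -0.033] [-0.41 -0.01  0.48 -0.58  2.66 -2.57]
(0, 0.3) q [ 0.06  0.18  0.54 -0.27  2.66 -1.79] T [0.299 0.059 0.694] lean xy [-0.243 -0.139] ty [-0.07  0.99 -0.12]
   d [ 0.038 -0.013] [-0.01  0.13  0.54 -0.34  2.66 -1.93]
   d [ 0.036 -0.019] [-0.11  0.09  0.51 -0.42  2.66 -2.11]
   d [ 0.032 -0.026] [-0.23  0.07  0.45 -0.5   2.66 -2.31]
(0.3, 0.2) q [ 0.3  -0.03  0.78 -0.13  2.66 -1.43] T [0.174 0.116 0.692] lean xy [-0.242 -0.137] ty [-0.07  0.99 -0.12]
   d [0.039 0.002] [ 0.23 -0.03  0.73 -0.18  2.66 -1.55]
   d [ 0.04  -0.004] [ 0.13 -0.03  0.68 -0.25  2.66 -1.71]
   d [ 0.039 -0.011] [ 0.01 -0.03  0.61 -0.33  2.66 -1.91]
(0.3, 0.3) q [ 0.3   0.17  0.58 -0.13  2.66 -1.44] T [0.267 0.144 0.686] lean xy 
[... 1245 characters left out ...]
   2.66 -0.66]
   d [0.018 0.037] [ 0.84  0.09  0.57  0.24  2.66 -0.58]
   d [0.015 0.039] [ 0.89  0.07  0.53  0.29  2.66 -0.47]
(1.2, 0.2) q [ 0.93 -0.07  0.8   0.25  2.66 -0.48] T [0.016 0.208 0.699] lean xy [-0.246 -0.137] ty [-0.07  0.99 -0.12]
   d [0.006 0.039] [ 1.09 -0.02  0.68  0.37  2.66 -0.21]
   d [-0.005  0.041] [1.24 0.02 0.55 0.48 2.66 0.04]
   d [-0.015  0.04 ] [1.38 0.05 0.43 0.58 2.66 0.28]
(1.2, 0.3) q [ 1.01  0.14  0.57  0.3   2.66 -0.37] T [0.053 0.301 0.699] lean xy [-0.247 -0.137] ty [-0.07  0.99 -0.12]
   d [0.005 0.042] [ 1.06  0.12  0.54  0.37  2.66 -0.25]
   d [-0.001  0.043] [ 1.14  0.1   0.49  0.44  2.66 -0.1 ]
   d [-0.008  0.043] [1.22 0.1  0.42 0.52 2.66 0.07]
```

```bash
date
cat > s8.py <<'E'
import s6; from s6 import *
from multiprocessing import Pool
def work(seed):
    g=np.random.default_rng(seed); o=[]; import time; t0=time.time()
    while time.time()-t0<70:
        q=np.array([g.uniform(-1.6,1.6),g.uniform(-.7,1),g.uniform(.05,2.2),g.uniform(-.4,.4),0,g.choice([-3.1,3.1,0,-1.6])])
        q[4]=np.pi+g.uniform(-.2,.25)-q[1]-q[2]
        if not lo[4]<q[4]<hi[4]: continue
        T,M=fk(p,q)
        if T[2]<.35 or np.hypot(*T[:2])<.2 : continue
        d=g.normal(size=3); d*=g.choice([0,.3])/np.linalg.norm(d); ro=g.choice([0,8,-8])
        a=call(q,[tuple(d)+(ro,)]*8,.58,True); Ta,Ma=fk(p,a); D=(Ma-M)[:2,0]
        if D[0]>.08 and Ta[2]>.25:
            b=call(q+g.normal(size=6)*.01,[tuple(d)+(ro,)]*8,.58,True); Db=fk(p,b)[1][:2,0]-M[:2,0]
            o.append((min(D[0],Db[0]),D.round(2),q.round(2),d.round(2),ro,a.round(2),M[:2,0].round(2)))
    return o
if __name__=="__main__":
    import os
    with Pool(os.cpu_count()) as P: o=sum(P.map(work,range(os.cpu_count())),[])
    o.sort(key=lambda v:-v[0]); print(os.cpu_count(),len(o))
    for v in o[:14]: print(*v)
E
OMP_NUM_THREADS=1 OPENBLAS_NUM_THREADS=1 python3 s8.py
```

```text
Sat Dec  5 07:06:47 UTC 2026
4 86
0.39118411006960857 [0.4  0.12] [-1.56  0.06  0.26  0.13  2.65 -3.1 ] [0. 0. 0.] -8 [-1.84  0.13  0.04  1.41  2.66 -3.11] [ 0.06 -0.17]
0.34556972186507917 [0.35 0.08] [-0.59  0.22  1.23  0.09  1.54  3.1 ] [-0.  0.  0.] 8 [-1.13  0.02  1.81  0.57  1.19  3.11] [ 0.18 -0.01]
0.33899521149818745 [ 0.34 -0.06] [1.59 0.43 0.21 0.3  2.62 3.1 ] [-0. -0. -0.] 8 [ 1.46  0.45  0.17 -0.49  2.66  3.11] [-0.15 -0.14]
0.3361196981410627 [ 0.35 -0.04] [ 0.65  0.16  1.4  -0.29  1.47 -3.1 ] [-0.  0. -0.] -8 [ 1.07  0.16  1.88 -0.78  1.11 -3.11] [ 0.26 -0.16]
0.3203016668834828 [ 0.33 -0.23] [1.39 0.46 0.29 0.14 2.43 3.1 ] [ 0.  0. -0.] 8 [ 1.36  0.57  0.04 -0.65  2.66  3.11] [-0.1  -0.03]
0.3081122236004214 [ 0.31 -0.1 ] [-1.06  0.67  0.55  0.37  1.9   3.1 ] [0. 0. 0.] 8 [-1.37  0.38  1.48  0.68  1.29  3.11] [0.3  0.16]
0.29236934196160946 [0.31 0.12] [-1.41  0.28  0.3  -0.25  2.62 -3.1 ] [ 0.  0. -0.] -8 [-1.23  0.34  0.18  0.51  2.66 -3.11] [-0.13  0.04]
0.2862585909344403 [0.29 0.07] [-0.4   0.18  1.28  0.17  1.58  3.1 ] [ 0.23 -0.17  0.09] 8 [-0.94  0.35  1.3   0
[... 176 characters left out ...]
724536982421249 [ 0.28 -0.07] [ 0.38 -0.2   1.87  0.36  1.52 -3.1 ] [ 0.  0. -0.] -8 [ 1.31 -0.28  1.9  -0.04  1.25 -3.11] [-0.17  0.31]
0.2710749224556095 [0.27 0.14] [ 1.28  0.02  1.52 -0.31  1.55 -3.1 ] [-0. -0.  0.] -8 [ 1.88  0.04  1.92 -0.64  1.33 -3.11] [ 0.3  -0.04]
0.26587905569769726 [0.27 0.05] [ 0.81  0.08  1.25 -0.15  1.78 -3.1 ] [-0.03  0.26 -0.15] -8 [ 1.41  0.46  1.35 -0.42  1.31 -3.11] [ 0.12 -0.08]
0.2595676431126836 [ 0.26 -0.22] [-1.49  0.09  1.45 -0.13  1.48  3.1 ] [ 0.  0. -0.] 8 [-2.22 -0.18  1.87  0.35  1.26  3.11] [-0.12 -0.14]
0.2574212937925846 [0.27 0.1 ] [ 0.99  0.22  0.89 -0.11  1.94 -3.1 ] [-0.14  0.1  -0.24] -8 [ 1.63  0.32  1.63 -0.47  1.14 -3.11] [0.14 0.02]
```

```bash
cat > s9.py <<'E'
import s6; from s6 import *
from multiprocessing import Pool
def ev(a):
    x,y,z,ro,ws=a; out=[]
    for w in ws:
        q=qn.copy(); T=fk(p,q)[0]; q=call(q,[tuple(np.array([x,y,z])-T)+(0,)]*8,w,True); L0=fk(p,q)[1][:2,0]; q1=q
        L=[L0]
        for k in range(2):
            q=call(q,[(0,0,0,-ro)]*8,w,True); L.append(fk(p,q)[1][:2,0])
        out.append((L,q1,q))
    return a,out
if __name__=="__main__":
    jobs=[(x,y,z,ro,(.5,.58,.66)) for x in(0,.08,.16) for y in(-.25,-.35,-.45) for z in(.6,.68,.75) for ro in(4,8)]
    with Pool(4) as P: res=P.map(ev,jobs)
    def cost(r): return max(min(np.hypot(L[k][0]-.45,L[k][1]-0) for k in(1,2)) for L,_,_ in r[1])
    res.sort(key=cost)
    for r in res[:8]:
        print(r[0][:4],[[l.round(2).tolist() for l in o[0]] for o in r[1]],r[1][1][1].round(2),r[1][1][2].round(2))
E
OMP_NUM_THREADS=1 OPENBLAS_NUM_THREADS=1 timeout 200 python3 s9.py; date
```

```text
(0.16, -0.35, 0.75, 8) [[[-0.23, -0.15], [-0.17, -0.23], [-0.12, -0.38]], [[-0.24, -0.15], [-0.19, -0.2], [-0.15, -0.28]], [[-0.24, -0.15], [-0.21, -0.18], [-0.18, -0.22]]] [-1.1   0.25  0.31 -0.48  2.49 -3.11] [ 0.34 -0.09  1.28 -0.26  2.17 -3.11]
(0.16, -0.25, 0.75, 8) [[[-0.25, -0.14], [-0.18, -0.18], [-0.12, -0.23]], [[-0.25, -0.14], [-0.2, -0.16], [-0.17, -0.17]], [[-0.25, -0.14], [-0.22, -0.15], [-0.21, -0.15]]] [-0.98  0.15  0.36 -0.56  2.58 -3.09] [ 0.58 -0.11  1.05 -0.07  2.44 -3.11]
(0.08, -0.25, 0.75, 8) [[[-0.24, -0.15], [-0.21, -0.25], [-0.14, -0.32]], [[-0.24, -0.15], [-0.22, -0.21], [-0.18, -0.24]], [[-0.24, -0.14], [-0.23, -0.18], [-0.21, -0.2]]] [-1.14 -0.01  0.63 -0.45  2.44 -3.11] [ 0.73 -0.21  1.17 -0.1   2.48 -3.11]
(0.16, -0.25, 0.68, 8) [[[-0.25, -0.14], [-0.23, -0.23], [-0.16, -0.32]], [[-0.25, -0.14], [-0.23, -0.2], [-0.19, -0.24]], [[-0.25, -0.14], [-0.24, -0.18], [-0.21, -0.2]]] [-0.98 -0.    0.8  -0.4   2.33 -2.89] [ 0.62 -0.16  1.27 -0.12  2.32 -3.11]
(0.16, -0.35, 0.75, 4) [[[-0.23, -0.15], [-0.22, -0.17], [-0.22, -0.18]], [[-0.24, -0.15], [-0.23, -0.16]
[... 221 characters left out ...]
0.23, -0.16], [-0.22, -0.17], [-0.22, -0.2]], [[-0.23, -0.16], [-0.23, -0.17], [-0.23, -0.18]]] [-1.18  0.36  0.26 -0.42  2.42 -3.11] [-0.17  0.05  1.22 -0.26  2.05 -3.11]
(0.16, -0.25, 0.75, 4) [[[-0.25, -0.14], [-0.23, -0.15], [-0.22, -0.15]], [[-0.25, -0.14], [-0.24, -0.14], [-0.23, -0.15]], [[-0.25, -0.14], [-0.24, -0.14], [-0.23, -0.14]]] [-0.98  0.15  0.36 -0.56  2.58 -3.09] [-0.02 -0.06  1.   -0.23  2.42 -3.11]
(0.16, -0.45, 0.75, 8) [[[-0.22, -0.17], [-0.19, -0.29], [-0.19, -0.53]], [[-0.23, -0.16], [-0.21, -0.25], [-0.17, -0.41]], [[-0.23, -0.16], [-0.22, -0.22], [-0.17, -0.32]]] [-1.18  0.36  0.26 -0.42  2.42 -3.11] [ 0.08 -0.02  1.45 -0.43  1.9  -3.11]
Sat Dec  5 07:08:44 UTC 2026
```

```bash
cat > s10.py <<'E'
import s6; from s6 import *
from multiprocessing import Pool
W=(.52,.58,.64)
_ik=s6.ik
def ik8(q,t,Rg,w=.8,lam=.02,n=8): return _ik(q,t,Rg,w,lam,8)
s6.ik=ik8
def ok(q): T=fk(p,q)[0]; return T[2]>.28 and T[1]<.58 and np.hypot(T[0],T[1])>.18
def rnd(g):
    d=g.normal(size=3); d*=g.choice([0,.15,.3])/np.linalg.norm(d); return tuple(d.round(2)), -g.choice([0,4,8])
def work(a):
    seed,start=a; g=np.random.default_rng(seed); import time; t0=time.time(); o=[]
    while time.time()-t0<75:
        qs=list(start[g.integers(len(start))][0]); pre=None
        i=g.integers(len(start)); qs=[q.copy() for q in start[i][0]]; seq=[]
        for k in range(3):
            d,ro=rnd(g); seq.append((d,ro)); 
            q=call(qs[1],[d+(ro,)]*8,W[1],True)
            if not ok(q): break
            qs[1]=q; L=fk(p,q)[1][:2,0]; c=np.hypot(max(0,.4-L[0]),1.5*L[1])+.05*k
            if c<.22:
                Ls=[]
                for m in(0,2):
                    z=start[i][0][m].copy()
                    for d2,r2 in seq: z=call(z,[d2+(r2,)]*8,W[m],True)
                    Ls.append(fk(p,z)[1][:2,0].round(2).tolist())
                cc=max([c]+[np.hypot(max(0,.35-l[0]),1.5*l[1])+.05*k for l in Ls])
                o.append((cc,i,seq[:],L.round(2).tolist(),Ls,q.round(2).tolist(),fk(p,q)[0].round(2).tolist())); break
    return o
if __name__=="__main__":
    st=[]
    for x in(.05,.2):
      for y in(.25,.38):
        for z in(.4,.55):
            qs=[]
            for w in W:
                q=qn.copy(); T=fk(p,q)[0]; q=call(q,[tuple(np.array([x,y,z])-T)+(-8,)]*8,w,True)
                T=fk(p,q)[0]; q=call(q,[tuple(np.array([x,y,z])-T)+(-8,)]*8,w,True); qs.append(q)
            st.append((qs,(x,y,z)))
            show((len(st)-1,x,y,z),qs[1])
    with Pool(4) as P: o=sum(P.map(work,[(s,st) for s in range(4)]),[])
    o.sort(key=lambda v:v[0]); print(len(o))
    for v in o[:8]: print(v)
E
OMP_NUM_THREADS=1 OPENBLAS_NUM_THREADS=1 timeout 200 python3 s10.py; date
```

```text
(0, 0.05, 0.25, 0.4) q [ 1.22 -0.13  1.67  0.14  1.82 -3.11] T [-0.024  0.275  0.409] lean xy [-0.2   -0.153] ty [-0.33 -0.92  0.21]
(1, 0.05, 0.25, 0.55) q [ 1.15 -0.1   1.24  0.2   2.23 -3.11] T [-0.011  0.276  0.562] lean xy [-0.233 -0.146] ty [-0.31 -0.92  0.22]
(2, 0.05, 0.38, 0.4) q [ 1.23  0.11  1.43  0.17  1.81 -3.11] T [0.008 0.396 0.409] lean xy [-0.223 -0.146] ty [-0.32 -0.92  0.21]
(3, 0.05, 0.38, 0.55) q [ 1.17  0.14  1.    0.22  2.22 -3.11] T [0.028 0.391 0.557] lean xy [-0.247 -0.14 ] ty [-0.29 -0.93  0.21]
(4, 0.2, 0.25, 0.4) q [ 1.04  0.02  1.53  0.05  1.83 -3.11] T [0.084 0.323 0.407] lean xy [-0.164 -0.182] ty [-0.51 -0.83  0.24]
(5, 0.2, 0.25, 0.55) q [ 0.99  0.09  1.01  0.17  2.31 -3.11] T [0.085 0.335 0.58 ] lean xy [-0.251 -0.146] ty [-0.46 -0.85  0.25]
(6, 0.2, 0.38, 0.4) q [ 1.08  0.24  1.25  0.11  1.89 -3.11] T [0.109 0.434 0.415] lean xy [-0.203 -0.161] ty [-0.45 -0.86  0.24]
(7, 0.2, 0.38, 0.55) q [ 0.96  0.45  0.42  0.3   2.55 -3.11] T [0.16  0.445 0.612] lean xy [-0.301 -0.142] ty [-0.37 -0.9   0.25]
0
Sat Dec  5 07:10:38 UTC 2026
```

```bash
cat > mpc.py <<'E'
import s6,sys; from s6 import *
from multiprocessing import Pool
_ik=s6.ik
def ik8(q,t,Rg,w=.58,lam=.02,n=8): return _ik(q,t,Rg,.58,lam,8)
s6.ik=ik8
def ok(q):
    T,M=fk(p,q); f=T+.03*M[:,0]; return f[2]>.22 and abs(T[1])<.6 and np.hypot(T[0],T[1])>.2 and T[0]>-.4 and q[2]>.06 and not (T[0]>.3 and f[2]<.35)
def cost(q): L=fk(p,q)[1][:2,0]; return np.hypot(min(0,L[0]-.4),L[1])
def ext(a):
    q,seq,seed=a; g=np.random.default_rng(seed); o=[]
    for _ in range(N):
        d=g.normal(size=3); d*=g.choice([0,.12,.3,.45])/np.linalg.norm(d); ro=g.choice([0,8,-8,4,-4]); d=np.round(d/.04,1)
        n=call(q,[tuple(d)+(ro,)]*8,.58)   # tool-frame units
        if ok(n): o.append((cost(n)-.00*abs(ro),n,seq+[(d.tolist(),int(ro))]))
    return o
N=90
if __name__=="__main__":
    from cell import observe
    q0=observe()['qpos']; depth=int(sys.argv[1]); beam=[(cost(q0),np.array(q0),[])]; show('now',np.array(q0)); s=0
    with Pool(4) as P:
        for k in range(depth):
            rep=max(1,24//len(beam)); jobs=[(b[1],b[2],s*100000+i) for i,b in enumerate(beam*rep)]; s+=1
            o=sum(P.map(ext,jobs,chunksize=1),[])
            # potential: lean cost, plus closeness of q6 to either limit is diverse -> keep best by cost and random q6-extreme ones
            o.sort(key=lambda v:v[0]); e=sorted(o,key=lambda v:v[0]+.25*(3.11-abs(v[1][5])))
            beam=o[:8]+e[:16]; print('depth',k+1)
            for b in o[:3]: print(round(b[0],3),b[2],b[1].round(2),fk(p,b[1])[0].round(2),fk(p,b[1])[1][:2,0].round(2),flush=True)
E
OMP_NUM_THREADS=1 OPENBLAS_NUM_THREADS=1 timeout 170 python3 mpc.py 4; date
```

```text
now q [-0.12 -0.1   0.79 -0.36  2.66 -2.05] T [0.163 0.009 0.708] lean xy [-0.247 -0.138] ty [-0.07  0.99 -0.12]
depth 1
0.553 [([-5.8, -9.2, 2.9], -8)] [-0.3   0.25  0.37 -0.16  2.66 -3.11] [ 0.34 -0.05  0.71] [-0.15 -0.03]
0.554 [([-5.5, -9.5, 2.5], -8)] [-0.31  0.24  0.38 -0.16  2.66 -3.11] [ 0.34 -0.05  0.71] [-0.15 -0.03]
0.568 [([-2.0, -7.1, 1.4], -8)] [-0.37  0.19  0.43 -0.16  2.66 -3.11] [ 0.31 -0.06  0.71] [-0.17 -0.01]
depth 2
0.484 [([-5.5, -9.5, 2.5], -8), ([-2.9, 5.2, 4.6], 8)] [ 0.4   0.17  0.39  0.06  2.66 -0.96] [0.24 0.2  0.73] [-0.08 -0.01]
0.484 [([-5.8, -9.2, 2.9], -8), ([-2.8, 5.0, 4.8], 8)] [ 0.41  0.19  0.37  0.06  2.66 -0.97] [0.25 0.2  0.72] [-0.08 -0.01]
0.49 [([-4.1, -6.3, -0.0], -8), ([-4.4, 4.7, 3.9], 8)] [ 0.49  0.08  0.5  -0.02  2.66 -0.94] [0.19 0.19 0.73] [-0.09 -0.06]
depth 3
0.25 [([-1.2, -4.7, 5.7], -8), ([5.9, 2.9, 3.7], -8), ([1.8, -1.6, -1.7], -8)] [ 1.22  0.03  1.78 -0.26  1.43 -3.11] [0.12 0.33 0.31] [ 0.21 -0.16]
0.259 [([-1.2, -4.7, 5.7], -8), ([5.9, 2.9, 3.7], -8), ([1.5, -2.6, -0.0], -8)] [ 1.18  0.14  1.61 -0.24  1.47 -3.11] [0.15 0.39 0.33] [ 0.19 -0.15]
0.265 [([-1.2, -4.7, 5.7], -8), ([6.4, 2.3, 3.2], -8), ([1.6, -1.4, -2.1], -8)] [ 1.17  0.03  1.87 -0.3   1.36 -3.11] [0.14 0.3  0.29] [ 0.23 -0.2 ]
Sat Dec  5 07:13:45 UTC 2026
```

```bash
python3 -m crank '[{"fingers":1,"tx":-1.2,"ty":-4.7,"tz":5.7,"roll":-8},{"fingers":1,"tx":-1.2,"ty":-4.7,"tz":5.7,"roll":-8},{"fingers":1,"tx":-1.2,"ty":-4.7,"tz":5.7,"roll":-8},{"fingers":1,"tx":-1.2,"ty":-4.7,"tz":5.7,"roll":-8},{"fingers":1,"tx":-1.2,"ty":-4.7,"tz":5.7,"roll":-8},{"fingers":1,"tx":-1.2,"ty":-4.7,"tz":5.7,"roll":-8},{"fingers":1,"tx":-1.2,"ty":-4.7,"tz":5.7,"roll":-8},{"fingers":1,"tx":-1.2,"ty":-4.7,"tz":5.7,"roll":-8}]' >/dev/null; python3 st.py; OMP_NUM_THREADS=1 OPENBLAS_NUM_THREADS=1 timeout 100 python3 mpc.py 2; date
```

```text
t 14.1 tcp [ 0.4202 -0.0462  0.6692] open 0.0921 F [ 0.2  0.  -0. ] q [-0.264  0.406  0.263 -0.084  2.657 -3.105]
tool axes (cols x,y,z):
 [[-0.188 -0.915  0.358]
 [ 0.01   0.362  0.932]
 [-0.982  0.179 -0.059]]  lean 10.9
now q [-0.26  0.41  0.26 -0.08  2.66 -3.1 ] T [ 0.42  -0.046  0.669] lean xy [-0.188  0.01 ] ty [-0.91  0.36  0.18]
depth 1
0.505 [([-3.3, 5.0, 4.5], 8)] [ 0.27  0.25  0.32  0.12  2.66 -1.08] [0.31 0.18 0.72] [-0.1   0.03]
0.514 [([8.7, 5.3, 4.8], -8)] [ 0.75 -0.05  1.71  0.02  1.6  -3.11] [0.17 0.27 0.36] [-0.11 -0.07]
0.516 [([8.4, 4.9, 5.7], -8)] [ 0.75  0.03  1.61  0.03  1.62 -3.11] [0.2  0.3  0.36] [-0.11 -0.07]
depth 2
0.193 [([8.4, 4.9, 5.7], -8), ([-1.1, -2.5, -7.0], -8)] [ 1.4  -0.02  1.84 -0.26  1.38 -3.11] [0.05 0.33 0.31] [ 0.23 -0.1 ]
0.196 [([8.4, 4.9, 5.7], -8), ([2.1, 1.9, -0.9], -8)] [ 1.6  -0.16  2.11 -0.22  1.26 -3.11] [-0.02  0.24  0.25] [ 0.21 -0.06]
0.197 [([8.4, 4.9, 5.7], -8), ([-0.7, -10.6, -3.8], -8)] [ 1.24  0.43  1.38 -0.25  1.35 -3.11] [0.18 0.54 0.26] [ 0.23 -0.09]
Sat Dec  5 07:15:15 UTC 2026
```

```bash
python3 -m crank '[{"fingers":1,"tx":8.4,"ty":4.9,"tz":5.7,"roll":-8},{"fingers":1,"tx":8.4,"ty":4.9,"tz":5.7,"roll":-8},{"fingers":1,"tx":8.4,"ty":4.9,"tz":5.7,"roll":-8},{"fingers":1,"tx":8.4,"ty":4.9,"tz":5.7,"roll":-8},{"fingers":1,"tx":8.4,"ty":4.9,"tz":5.7,"roll":-8},{"fingers":1,"tx":8.4,"ty":4.9,"tz":5.7,"roll":-8},{"fingers":1,"tx":8.4,"ty":4.9,"tz":5.7,"roll":-8},{"fingers":1,"tx":8.4,"ty":4.9,"tz":5.7,"roll":-8}]' >/dev/null; OMP_NUM_THREADS=1 OPENBLAS_NUM_THREADS=1 timeout 100 python3 mpc.py 2; date
```

```text
now q [ 0.77  0.03  1.62  0.03  1.62 -3.1 ] T [0.193 0.307 0.361] lean xy [-0.114 -0.071] ty [-0.73 -0.67  0.13]
depth 1
0.159 [([0.7, -2.5, -1.5], -8)] [ 1.31  0.15  1.83 -0.32  1.21 -3.11] [0.11 0.38 0.25] [ 0.28 -0.1 ]
0.161 [([0.6, -2.4, -1.7], -8)] [ 1.32  0.14  1.83 -0.32  1.22 -3.11] [0.11 0.38 0.25] [ 0.28 -0.1 ]
0.162 [([0.6, -2.7, -1.3], -8)] [ 1.31  0.16  1.8  -0.32  1.23 -3.11] [0.11 0.39 0.26] [ 0.28 -0.1 ]
depth 2
0.016 [([1.2, -2.6, 1.0], -8), ([-2.8, -0.3, -1.0], -4)] [ 1.86  0.18  1.8  -0.4   1.32 -3.11] [-0.08  0.38  0.26] [ 0.4  -0.02]
0.026 [([0.6, -2.7, -1.3], -8), ([-5.5, 2.7, 4.3], -8)] [ 2.38  0.06  1.61 -0.29  1.74 -3.11] [-0.23  0.23  0.37] [0.38 0.02]
0.029 [([-0.2, -2.9, 0.7], -8), ([-4.5, -8.6, -5.7], -4)] [ 1.74  0.43  1.41 -0.38  1.39 -3.11] [-0.06  0.54  0.26] [ 0.37 -0.01]
Sat Dec  5 07:16:46 UTC 2026
```

```bash
python3 -m crank '[{"fingers":1,"tx":1.2,"ty":-2.6,"tz":1,"roll":-8},{"fingers":1,"tx":1.2,"ty":-2.6,"tz":1,"roll":-8},{"fingers":1,"tx":1.2,"ty":-2.6,"tz":1,"roll":-8},{"fingers":1,"tx":1.2,"ty":-2.6,"tz":1,"roll":-8},{"fingers":1,"tx":1.2,"ty":-2.6,"tz":1,"roll":-8},{"fingers":1,"tx":1.2,"ty":-2.6,"tz":1,"roll":-8},{"fingers":1,"tx":1.2,"ty":-2.6,"tz":1,"roll":-8},{"fingers":1,"tx":1.2,"ty":-2.6,"tz":1,"roll":-8}]' >/dev/null; python3 st.py
python3 -m crank '[{"fingers":1,"tx":-2.8,"ty":-0.3,"tz":-1,"roll":-4},{"fingers":1,"tx":-2.8,"ty":-0.3,"tz":-1,"roll":-4},{"fingers":1,"tx":-2.8,"ty":-0.3,"tz":-1,"roll":-4},{"fingers":1,"tx":-2.8,"ty":-0.3,"tz":-1,"roll":-4},{"fingers":1,"tx":-2.8,"ty":-0.3,"tz":-1,"roll":-4},{"fingers":1,"tx":-2.8,"ty":-0.3,"tz":-1,"roll":-4},{"fingers":1,"tx":-2.8,"ty":-0.3,"tz":-1,"roll":-4},{"fingers":1,"tx":-2.8,"ty":-0.3,"tz":-1,"roll":-4}]' >/dev/null; python3 st.py 0.45 -.05 .35
```

```text
t 16.1 tcp [0.0813 0.4283 0.2502] open 0.0918 F [-0.7 -0.2  0.1] q [ 1.385  0.215  1.738 -0.284  1.226 -3.105]
tool axes (cols x,y,z):
 [[ 0.255 -0.126 -0.959]
 [-0.071 -0.991  0.111]
 [-0.964  0.04  -0.261]]  lean 15.3
t 17.1 tcp [-0.112   0.3585  0.2531] open 0.092 F [-0.2 -0.2 -0.3] q [ 1.934  0.173  1.813 -0.357  1.321 -3.105]
tool axes (cols x,y,z):
 [[ 0.366  0.398 -0.841]
 [-0.011 -0.902 -0.432]
 [-0.931  0.167 -0.326]]  lean 21.5
to grasp at target, units: [ 2.84 15.21 -8.2 ]
```

```bash
python3 -m crank '[{"fingers":1,"tx":1.9,"ty":4.4,"tz":-9.3,"roll":8},{"fingers":1,"tx":1.9,"ty":4.4,"tz":-9.3,"roll":8},{"fingers":1,"tx":1.9,"ty":4.4,"tz":-9.3,"roll":8},{"fingers":1,"tx":1.9,"ty":4.4,"tz":-9.3,"roll":8},{"fingers":1,"tx":1.9,"ty":4.4,"tz":-9.3,"roll":8},{"fingers":1,"tx":1.9,"ty":4.4,"tz":-9.3,"roll":8},{"fingers":1,"tx":1.9,"ty":4.4,"tz":-9.3,"roll":8},{"fingers":1,"tx":1.9,"ty":4.4,"tz":-9.3,"roll":8}]' >/dev/null
cat > al.py <<'E'
from h import *
s=observe(); r=Rt(s); yd=np.array([-.053,.9986,0]); v=r.T@yd; print('roll to align tool y with desk y, units:',np.degrees(np.arctan2(v[2],v[1])).round(1)/10,'residual along tool x',v[0].round(3))
E
python3 st.py .45 .0 .33; python3 al.py
```

```text
t 18.1 tcp [0.3023 0.3589 0.3339] open 0.0916 F [-0.8 -0.9  0.3] q [ 0.891  0.082  1.689 -0.325  1.157 -2.761]
tool axes (cols x,y,z):
 [[ 0.367 -0.764 -0.531]
 [-0.011 -0.574  0.819]
 [-0.93  -0.295 -0.219]]  lean 21.5
to grasp at target, units: [ 1.4   2.36 -9.29]
roll to align tool y with desk y, units: 12.22 residual along tool x -0.031
```

```bash
python3 -m crank '[{"fingers":1,"tx":1.4,"ty":2.4,"tz":-9,"roll":8},{"fingers":1,"tx":1.4,"ty":2.4,"tz":-9,"roll":8},{"fingers":1,"tx":1.4,"ty":2.4,"tz":-9,"roll":8},{"fingers":1,"tx":1.4,"ty":2.4,"tz":-9,"roll":8},{"fingers":1,"tx":1.4,"ty":2.4,"tz":-9,"roll":8},{"fingers":1,"tx":1.4,"ty":2.4,"tz":-9,"roll":8},{"fingers":1,"tx":1.4,"ty":2.4,"tz":-9,"roll":8},{"fingers":1,"tx":1.4,"ty":2.4,"tz":-9,"roll":8}]' >/dev/null;  python3 st.py .51 .018 .2; python3 al.py
```

```text
t 19.1 tcp [0.4403 0.0084 0.3322] open 0.0919 F [0.5 0.1 0.2] q [-0.196 -0.074  1.85   0.072  0.998 -2.579]
tool axes (cols x,y,z):
 [[ 0.365 -0.656  0.66 ]
 [-0.011  0.706  0.708]
 [-0.931 -0.266  0.251]]  lean 21.4
to grasp at target, units: [ 3.56 -0.1   0.49]
roll to align tool y with desk y, units: 4.220000000000001 residual along tool x -0.03
```

```bash
python3 -m crank '[{"fingers":0.2,"tx":3.3,"ty":-0.1,"tz":0.3,"roll":4.2},{"fingers":0.2,"tx":3.3,"ty":-0.1,"tz":0.3,"roll":4.2},{"fingers":0.2,"tx":3.3,"ty":-0.1,"tz":0.3,"roll":4.2},{"fingers":0.2,"tx":3.3,"ty":-0.1,"tz":0.3,"roll":4.2},{"fingers":0.2,"tx":3.3,"ty":-0.1,"tz":0.3,"roll":4.2},{"fingers":0.2,"tx":3.3,"ty":-0.1,"tz":0.3,"roll":4.2},{"fingers":0.2,"tx":3.3,"ty":-0.1,"tz":0.3,"roll":4.2},{"fingers":0.2,"tx":3.3,"ty":-0.1,"tz":0.3,"roll":4.2}]' 40 >/dev/null
cat > blue.py <<'E'
from h import *
import sys
im,X=shot("wrist"); save(im,sys.argv[1]); h=cv2.cvtColor(im,cv2.COLOR_RGB2HSV)
m=((h[...,0]>100)&(h[...,0]<125)&(h[...,1]>130)&(h[...,2]>60)).astype(np.uint8)
k,l,st,c=cv2.connectedComponentsWithStats(m)
for i in range(1,k):
    if st[i,4]>60:
        P=X[l==i]; P=P[~np.isnan(P[:,0])]; print(c[i].round(),st[i,4],'x',np.percentile(P[:,0],[3,50,97]).round(4),'y',np.percentile(P[:,1],[3,50,97]).round(4),'z',np.percentile(P[:,2],[3,97]).round(4))
E
python3 st.py .6 .0215 .09; python3 al.py; python3 blue.py w1.png
```

```text
t 20.1 tcp [0.4992 0.0146 0.2141] open 0.0551 F [-0.3 -0.4 -0.6] q [-0.152  0.165  1.947  0.075  0.658 -1.833]
tool axes (cols x,y,z):
 [[ 0.367 -0.054  0.929]
 [-0.01   0.998  0.062]
 [-0.93  -0.032  0.365]]  lean 21.5
to grasp at target, units: [3.66 0.14 1.22]
roll to align tool y with desk y, units: 0.06999999999999999 residual along tool x -0.029
[ 73. 237.] 759 x [0.5981 0.6009 0.6113] y [-0.2144 -0.2014 -0.1956] z [0.0801 0.1003]
[327. 256.] 655 x [0.6019 0.6035 0.6154] y [0.0134 0.0229 0.0325] z [0.0795 0.1005]
```

View pics/w1.png

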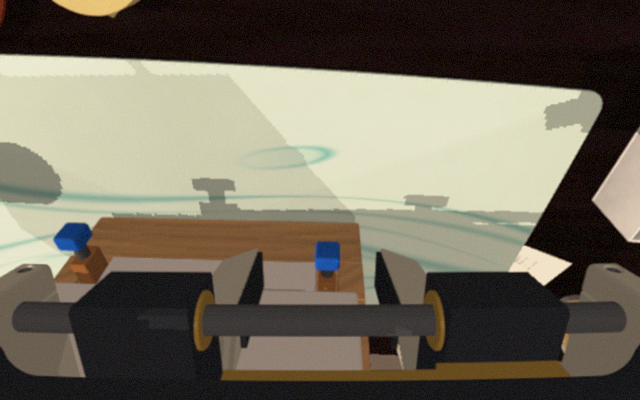

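The wrist view shows the left pull at (327,256), between the fingers, and the right pull at (73,237), with its bar about 15 mm out already. The left pull centre comes to (0.609, 0.023, 0.088), which matches its stated height. Next I grasp it.

```bash
python3 -m crank '[{"fingers":0.2,"tx":1.2,"ty":0.1,"tz":0.3,"roll":0},{"fingers":0.2,"tx":2.4,"ty":0.2,"tz":0.7,"roll":0},{"fingers":0.2,"tx":3.5,"ty":0.2,"tz":1.3,"roll":0},{"fingers":0.2,"tx":3.5,"ty":0.2,"tz":1.3,"roll":0},{"fingers":-0.9,"tx":3.5,"ty":0.2,"tz":1.3,"roll":0},{"fingers":-0.9,"tx":3.5,"ty":0.2,"tz":1.3,"roll":0},{"fingers":-0.9,"tx":3.5,"ty":0.2,"tz":1.3,"roll":0},{"fingers":-0.9,"tx":3.5,"ty":0.2,"tz":1.3,"roll":0}]' 15 >/dev/null; python3 st.py; date
```

```text
t 21.15 tcp [0.5985 0.0239 0.1035] open 0.0217 F [-2.1 -0.8  4.4] q [-0.101  0.493  1.828  0.062  0.445 -1.782]
tool axes (cols x,y,z):
 [[ 0.368 -0.053  0.928]
 [-0.01   0.998  0.061]
 [-0.93  -0.032  0.367]]  lean 21.6
Sat Dec  5 07:18:50 UTC 2026
```

```bash
python3 -m crank '[{"fingers":-0.9,"tx":-0.2,"ty":0,"tz":-0.5,"roll":0},{"fingers":-0.9,"tx":-0.4,"ty":0,"tz":-1,"roll":0},{"fingers":-0.9,"tx":-0.6,"ty":0,"tz":-1.5,"roll":0},{"fingers":-0.9,"tx":-0.8,"ty":0,"tz":-2,"roll":0},{"fingers":-0.9,"tx":-0.95,"ty":0,"tz":-2.4,"roll":0},{"fingers":-0.9,"tx":-1,"ty":0,"tz":-2.53,"roll":0},{"fingers":-0.9,"tx":-1,"ty":0,"tz":-2.53,"roll":0},{"fingers":-0.9,"tx":-1,"ty":0,"tz":-2.53,"roll":0}]' ; python3 st.py
```

```text
time: 22.15
tool_pos: [0.4927, 0.0183, 0.1049]
tool_rot: [-0.088, 1.188, -0.029]
contact_force: [7.0, 1.9, 1.1]
opening: 0.0216
t 22.15 tcp [0.4927 0.0183 0.1049] open 0.0216 F [7.  1.9 1.1] q [-0.145  0.344  2.109  0.142  0.31  -1.9  ]
tool axes (cols x,y,z):
 [[ 0.374 -0.052  0.926]
 [-0.011  0.998  0.061]
 [-0.927 -0.033  0.373]]  lean 22.0
```

```bash
python3 -m crank '[{"fingers":0.2,"tx":-1,"ty":0,"tz":-2.5,"roll":0},{"fingers":0.2,"tx":-0.05,"ty":0,"tz":0,"roll":0},{"fingers":0.2,"tx":-1.5,"ty":0,"tz":0,"roll":0},{"fingers":0.2,"tx":-2.2,"ty":-0.8,"tz":0.2,"roll":0},{"fingers":0.2,"tx":-2.2,"ty":-2.2,"tz":0.5,"roll":0},{"fingers":0.2,"tx":-2.2,"ty":-3.6,"tz":1,"roll":0},{"fingers":0.2,"tx":-2.2,"ty":-5,"tz":1.5,"roll":0},{"fingers":0.2,"tx":-2.2,"ty":-5.7,"tz":1.8,"roll":0}]' 2>&1 | head -1
```

```text
time: 23.15
```

```bash
python3 st.py .5978 -.206 .0973; python3 al.py; python3 blue.py w2.png
python3 - <<'E'
from h import *
im,X=shot("scene"); cv2.imwrite('pics/s2.png',cv2.resize(im[90:330,180:500,::-1],(640,480)))
E
```

```text
t 23.15 tcp [ 0.537  -0.2069  0.2189] open 0.0549 F [ 0.3 -0.  -0.4] q [-0.604  0.305  1.739  0.282  0.797 -2.399]
tool axes (cols x,y,z):
 [[ 0.368 -0.05   0.928]
 [-0.012  0.998  0.059]
 [-0.93  -0.033  0.367]]  lean 21.6
to grasp at target, units: [3.24 0.04 0.3 ]
roll to align tool y with desk y, units: 0.05 residual along tool x -0.031
[633. 132.] 363 x [0.5055 0.5135 0.5198] y [0.0061 0.0074 0.0091] z [0.079  0.0961]
[320. 217.] 736 x [0.5984 0.6    0.6116] y [-0.217  -0.2075 -0.1978] z [0.0796 0.1003]
```

View pics/s2.png

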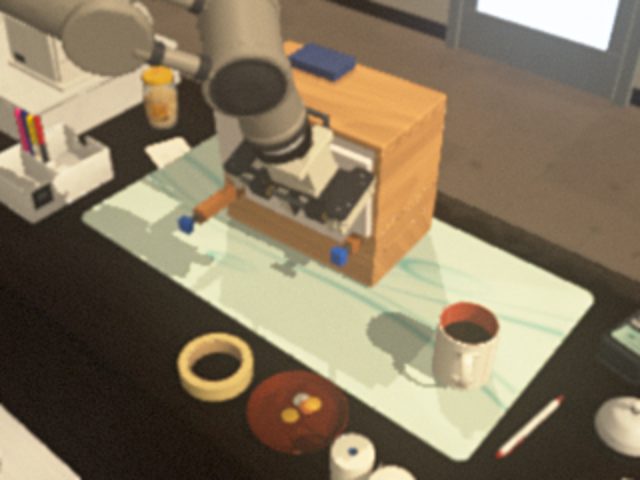

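Left support is out: its pull is now at image (185,224), about 97–100 mm forward. The right pull is at (338,257), centre (0.606, −0.2075). Next I grasp it.

```bash
python3 -m crank '[{"fingers":0.2,"tx":1.2,"ty":0,"tz":0,"roll":0},{"fingers":0.2,"tx":2.4,"ty":0,"tz":0.1,"roll":0},{"fingers":0.2,"tx":3.25,"ty":0,"tz":0.3,"roll":0},{"fingers":0.2,"tx":3.25,"ty":0,"tz":0.3,"roll":0},{"fingers":-0.9,"tx":3.25,"ty":0,"tz":0.3,"roll":0},{"fingers":-0.9,"tx":3.25,"ty":0,"tz":0.3,"roll":0},{"fingers":-0.9,"tx":3.25,"ty":0,"tz":0.3,"roll":0},{"fingers":-0.9,"tx":3.25,"ty":0,"tz":0.3,"roll":0}]' 15 >/dev/null; python3 st.py
```

```text
t 24.25 tcp [ 0.5957 -0.2065  0.1026] open 0.022 F [-0.8 -5.7  2.4] q [-0.539  0.545  1.728  0.341  0.559 -2.43 ]
tool axes (cols x,y,z):
 [[ 0.369 -0.051  0.928]
 [-0.014  0.998  0.061]
 [-0.929 -0.035  0.368]]  lean 21.7
```

```bash
python3 -m crank '[{"fingers":-0.9,"tx":-0.2,"ty":0,"tz":-0.5,"roll":0},{"fingers":-0.9,"tx":-0.4,"ty":0,"tz":-1,"roll":0},{"fingers":-0.9,"tx":-0.6,"ty":0,"tz":-1.5,"roll":0},{"fingers":-0.9,"tx":-0.75,"ty":0,"tz":-1.9,"roll":0},{"fingers":-0.9,"tx":-0.85,"ty":0,"tz":-2.15,"roll":0},{"fingers":-0.9,"tx":-0.85,"ty":0,"tz":-2.15,"roll":0},{"fingers":-0.9,"tx":-0.85,"ty":0,"tz":-2.15,"roll":0},{"fingers":-0.9,"tx":-0.85,"ty":0,"tz":-2.15,"roll":0}]' >/dev/null; python3 st.py; date
```

```text
t 25.25 tcp [ 0.5043 -0.2113  0.1035] open 0.021 F [ 0.8 -5.7  6.1] q [-0.654  0.432  1.949  0.47   0.492 -2.669]
tool axes (cols x,y,z):
 [[ 0.371 -0.051  0.927]
 [-0.014  0.998  0.061]
 [-0.929 -0.036  0.369]]  lean 21.8
Sat Dec  5 07:20:04 UTC 2026
```

```bash
python3 -m crank '[{"fingers":-0.9,"tx":-0.08,"ty":0,"tz":-0.2,"roll":0},{"fingers":-0.9,"tx":-0.15,"ty":0,"tz":-0.38,"roll":0},{"fingers":-0.9,"tx":-0.15,"ty":0,"tz":-0.38,"roll":0},{"fingers":-0.9,"tx":-0.15,"ty":0,"tz":-0.38,"roll":0},{"fingers":0.2,"tx":-0.15,"ty":0,"tz":-0.38,"roll":0},{"fingers":0.2,"tx":-0.15,"ty":0,"tz":-0.38,"roll":0},{"fingers":0.2,"tx":-1.6,"ty":0,"tz":-0.38,"roll":0},{"fingers":0.2,"tx":-3,"ty":0,"tz":-0.38,"roll":0}]' >/dev/null; python3 st.py; python3 blue.py w3.png
```

```text
t 26.25 tcp [ 0.444  -0.2087  0.208 ] open 0.0403 F [ 0.7 -1.   0.4] q [-0.743  0.179  1.949  0.356  0.76  -2.601]
tool axes (cols x,y,z):
 [[ 0.364 -0.053  0.93 ]
 [-0.008  0.998  0.06 ]
 [-0.931 -0.03   0.363]]  lean 21.4
[20. 10.] 175 x [0.3667 0.372  0.3762] y [-0.4221 -0.4203 -0.4171] z [0.0406 0.0521]
[315. 236.] 722 x [0.5163 0.5179 0.5299] y [-0.221  -0.2115 -0.2023] z [0.0803 0.1004]
[590. 241.] 933 x [0.5043 0.5076 0.5183] y [0.0065 0.0126 0.0256] z [0.0798 0.0999]
```

```bash
python3 -m crank '[{"fingers":0,"tx":-1.3,"ty":0.2,"tz":0.5,"roll":1},{"fingers":0,"tx":-2.6,"ty":0.5,"tz":1.1,"roll":2},{"fingers":0,"tx":-3.8,"ty":0.9,"tz":1.7,"roll":3},{"fingers":0,"tx":-4.3,"ty":1.4,"tz":2.4,"roll":4},{"fingers":0,"tx":-4.3,"ty":1.9,"tz":3,"roll":5},{"fingers":0,"tx":-4.3,"ty":2.3,"tz":3.4,"roll":6},{"fingers":0,"tx":-4.3,"ty":2.3,"tz":3.4,"roll":7},{"fingers":0,"tx":-4.3,"ty":2.3,"tz":3.4,"roll":8}]' >/dev/null; python3 st.py .608 -.09 .371
python3 - <<'E'
from h import *
im,X=shot("wrist"); save(im,'w4.png'); np.save('w4.npy',X)
d=(im.max(2)<90)&(X[...,2]>.275)&(X[...,2]<.32)&(X[...,0]>.58)&(X[...,0]<.70)&(abs(X[...,1]+.09)<.12)
P=X[d]; print(len(P),np.percentile(P,[3,50,97],axis=0).round(4) if len(P) else '')
E
```

```text
t 27.3 tcp [ 0.5033 -0.1066  0.4143] open 0.0456 F [-0.3 -0.   0.6] q [-0.444  0.044  1.514  0.158  1.243 -0.698]
tool axes (cols x,y,z):
 [[ 0.366  0.907  0.209]
 [-0.009  0.228 -0.974]
 [-0.931  0.354  0.092]]  lean 21.5
to grasp at target, units: [1.81 2.08 0.04]
1170 [[ 0.6177 -0.1392  0.2794]
 [ 0.6205 -0.0646  0.2984]
 [ 0.6249 -0.0179  0.3011]]
```

View pics/w4.png

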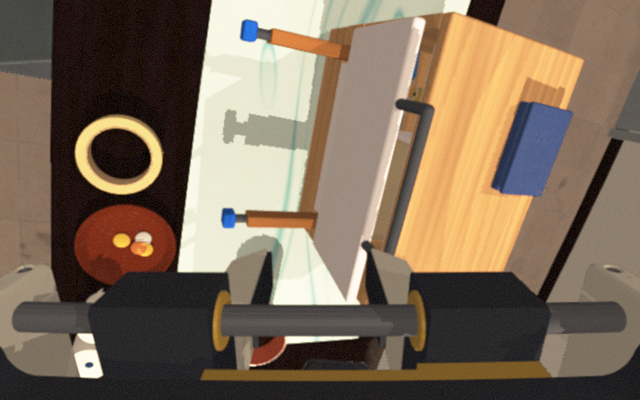

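The wrist view shows the bar from its end post near (410,103) to (390,240), and both supports out. The bar centre is (0.6245, −0.090, 0.2955), 184 mm from the hinge against about 185 expected, so the flap stands about 0.07 rad ajar. Next I grasp the bar.

```bash
python3 -m crank '[{"fingers":0,"tx":0.3,"ty":1.2,"tz":0,"roll":0.95},{"fingers":0,"tx":0.9,"ty":1.8,"tz":0,"roll":0.95},{"fingers":0,"tx":2.2,"ty":1.8,"tz":0,"roll":0.95},{"fingers":0,"tx":3.6,"ty":1.8,"tz":0,"roll":0.95},{"fingers":0,"tx":3.6,"ty":1.8,"tz":0,"roll":0.95},{"fingers":-0.95,"tx":3.6,"ty":1.8,"tz":0,"roll":0.95},{"fingers":-0.95,"tx":3.6,"ty":1.8,"tz":0,"roll":0.95},{"fingers":-0.95,"tx":3.6,"ty":1.8,"tz":0,"roll":0.95}]' 10; python3 st.py; date
```

```text
time: 28.35
tool_pos: [0.6213, -0.092, 0.3082]
tool_rot: [1.474, 1.192, -0.029]
contact_force: [0.1, 0.8, 1.2]
opening: 0.0206
t 28.35 tcp [ 0.6213 -0.092   0.3082] open 0.0206 F [0.1 0.8 1.2] q [-0.319  0.308  1.473  0.126  1.    -0.435]
tool axes (cols x,y,z):
 [[ 0.369  0.927  0.061]
 [-0.011  0.07  -0.998]
 [-0.929  0.368  0.036]]  lean 21.7
Sat Dec  5 07:21:24 UTC 2026
```

```bash
cat > arc.py <<'E'
import sys,numpy as np
rho=.1851; a0=float(sys.argv[1]); al=a0+np.array([float(v) for v in sys.argv[2:]])
dx=-(rho*np.sin(al)-rho*np.sin(a0)); dz=rho*(np.cos(al)-np.cos(a0))
for a,x,z in zip(al,dx,dz): print('th %.3f  tx %.2f ty %.2f tz %.2f'%(a-.0324,(.368*x-.929*z)/.04,(.929*x+.368*z)/.04,(.008*x+.036*z)/.04))
E
python3 arc.py .101 .02 .05 .09 .14 .2; for a in .301 .701 1.101; do echo; python3 arc.py $a .05 .1 .15 .2 .25 .3 .35 .4;done
```

```text
th 0.089  tx -0.02 ty -0.09 tz -0.00
th 0.119  tx -0.06 ty -0.22 tz -0.00
th 0.159  tx -0.10 ty -0.40 tz -0.01
th 0.209  tx -0.13 ty -0.63 tz -0.01
th 0.269  tx -0.16 ty -0.91 tz -0.01

th 0.319  tx -0.01 ty -0.23 tz -0.00
th 0.369  tx -0.01 ty -0.46 tz -0.01
th 0.419  tx -0.00 ty -0.69 tz -0.01
th 0.469  tx 0.02 ty -0.92 tz -0.02
th 0.519  tx 0.06 ty -1.15 tz -0.03
th 0.569  tx 0.10 ty -1.38 tz -0.03
th 0.619  tx 0.16 ty -1.60 tz -0.04
th 0.669  tx 0.23 ty -1.82 tz -0.04

th 0.719  tx 0.08 ty -0.22 tz -0.01
th 0.769  tx 0.17 ty -0.43 tz -0.01
th 0.819  tx 0.27 ty -0.64 tz -0.02
th 0.869  tx 0.38 ty -0.84 tz -0.03
th 0.919  tx 0.50 ty -1.04 tz -0.04
th 0.969  tx 0.63 ty -1.23 tz -0.04
th 1.019  tx 0.77 ty -1.41 tz -0.05
th 1.069  tx 0.92 ty -1.59 tz -0.06

th 1.119  tx 0.16 ty -0.17 tz -0.01
th 1.169  tx 0.32 ty -0.33 tz -0.02
th 1.219  tx 0.50 ty -0.48 tz -0.03
th 1.269  tx 0.68 ty -0.63 tz -0.03
th 1.319  tx 0.87 ty -0.76 tz -0.04
th 1.369  tx 1.06 ty -0.89 tz -0.05
th 1.419  tx 1.26 ty -1.00 tz -0.06
th 1.469  tx 1.47 ty -1.11 tz -0.07
```

```bash
python3 -m crank '[{"fingers":-0.95,"tx":0,"ty":0,"tz":0,"roll":0},{"fingers":-0.95,"tx":0,"ty":0,"tz":0,"roll":0},{"fingers":-0.95,"tx":0,"ty":0,"tz":0,"roll":0},{"fingers":-0.95,"tx":-0.03,"ty":-0.09,"tz":0,"roll":0},{"fingers":-0.95,"tx":-0.05,"ty":-0.22,"tz":0,"roll":0},{"fingers":-0.95,"tx":-0.09,"ty":-0.4,"tz":0,"roll":0},{"fingers":-0.95,"tx":-0.13,"ty":-0.63,"tz":0,"roll":0},{"fingers":-0.95,"tx":-0.13,"ty":-0.63,"tz":0,"roll":0}]' 12; python3 st.py
```

```text
time: 29.35
tool_pos: [0.5951, -0.0933, 0.3015]
tool_rot: [1.478, 1.196, -0.025]
contact_force: [-2.5, 1.5, 4.2]
opening: 0.0092
t 29.35 tcp [ 0.5951 -0.0933  0.3015] open 0.0092 F [-2.5  1.5  4.2] q [-0.338  0.266  1.549  0.136  0.973 -0.462]
tool axes (cols x,y,z):
 [[ 0.366  0.929  0.061]
 [-0.009  0.069 -0.998]
 [-0.931  0.364  0.034]]  lean 21.4
```

```bash
python3 arc.py .241 .05 .1 .15 .2 .26 .32 .38 .44; echo; python3 arc.py .681 .06 .12 .18 .24 .3 .36 .42 .48;echo; python3 arc.py 1.161 .06 .12 .18 .24 .3 .36 .41 .442
```

```text
th 0.259  tx -0.03 ty -0.23 tz -0.00
th 0.309  tx -0.04 ty -0.46 tz -0.01
th 0.359  tx -0.04 ty -0.69 tz -0.01
th 0.409  tx -0.03 ty -0.92 tz -0.02
th 0.469  tx -0.01 ty -1.20 tz -0.02
th 0.529  tx 0.04 ty -1.47 tz -0.03
th 0.589  tx 0.09 ty -1.74 tz -0.04
th 0.649  tx 0.17 ty -2.01 tz -0.05

th 0.709  tx 0.09 ty -0.26 tz -0.01
th 0.769  tx 0.20 ty -0.52 tz -0.02
th 0.829  tx 0.32 ty -0.77 tz -0.03
th 0.889  tx 0.46 ty -1.01 tz -0.03
th 0.949  tx 0.61 ty -1.24 tz -0.04
th 1.009  tx 0.77 ty -1.47 tz -0.05
th 1.069  tx 0.95 ty -1.68 tz -0.06
th 1.129  tx 1.14 ty -1.88 tz -0.07

th 1.189  tx 0.20 ty -0.19 tz -0.01
th 1.249  tx 0.41 ty -0.37 tz -0.02
th 1.309  tx 0.64 ty -0.53 tz -0.03
th 1.369  tx 0.87 ty -0.68 tz -0.04
th 1.429  tx 1.11 ty -0.82 tz -0.05
th 1.489  tx 1.36 ty -0.94 tz -0.06
th 1.539  tx 1.57 ty -1.03 tz -0.07
th 1.571  tx 1.71 ty -1.09 tz -0.07
```

```bash
python3 -m crank '[{"fingers":-0.95,"tx":-0.03,"ty":-0.23,"tz":0,"roll":0},{"fingers":-0.95,"tx":-0.04,"ty":-0.46,"tz":-0.01,"roll":0},{"fingers":-0.95,"tx":-0.04,"ty":-0.69,"tz":-0.01,"roll":0},{"fingers":-0.95,"tx":-0.03,"ty":-0.92,"tz":-0.02,"roll":0},{"fingers":-0.95,"tx":-0.01,"ty":-1.2,"tz":-0.02,"roll":0},{"fingers":-0.95,"tx":0.04,"ty":-1.47,"tz":-0.03,"roll":0},{"fingers":-0.95,"tx":0.09,"ty":-1.74,"tz":-0.04,"roll":0},{"fingers":-0.95,"tx":0.17,"ty":-2.01,"tz":-0.05,"roll":0}]' 12 >/dev/null; python3 st.py
cat > chk.py <<'E'
from s6 import *
from cell import observe
q=np.array(observe()['qpos']); T0,R0=fk(p,q); H=np.array([.6431,-.0904,.112]); dxd=np.array([.9986,.053,0]); rho=.1851
b=T0+.0129*R0[:,0]; r=b-H; print('bar',b.round(4),'alpha',np.arctan2(-r@dxd,r[2]).round(3),'rho',np.hypot(r@dxd,r[2]).round(4))
for th in (.9,1.1,1.2,1.3,1.4,1.5,1.571):
    al=th+.0324; bt=H-rho*np.sin(al)*dxd+np.array([0,0,rho*np.cos(al)]); bt[1]=b[1]+ (bt-b)@dxd*.053
    t=bt-.0129*R0[:,0]; q=ik(q,t,R0,.58); T,M=fk(p,q); print(th,q.round(2),'pos err mm',((T+.0129*M[:,0]-bt)*1000).round(1),'lean',np.degrees(np.arccos(-M[2,0])).round(1))
E
python3 chk.py
```

```text
t 30.35 tcp [ 0.523  -0.0972  0.2655] open 0.0094 F [ 1.7  2.  -1.5] q [-0.403  0.167  1.784  0.181  0.848 -0.567]
tool axes (cols x,y,z):
 [[ 0.366  0.929  0.061]
 [-0.01   0.069 -0.998]
 [-0.93   0.365  0.034]]  lean 21.5
bar [ 0.5276 -0.0973  0.2539] alpha 0.684 rho 0.1831
0.9 [-0.44  0.14  1.91  0.22  0.75 -0.64] pos err mm [-0.  0.  0.] lean 21.5
1.1 [-0.47  0.15  2.    0.26  0.66 -0.71] pos err mm [ 0. -0.  0.] lean 21.5
1.2 [-0.47  0.17  2.04  0.28  0.61 -0.75] pos err mm [-0.  0.  0.] lean 21.5
1.3 [-0.48  0.19  2.08  0.31  0.55 -0.79] pos err mm [0. 0. 0.] lean 21.5
1.4 [-0.49  0.22  2.11  0.35  0.5  -0.84] pos err mm [-0.  0.  0.] lean 21.5
1.5 [-0.49  0.25  2.14  0.39  0.44 -0.89] pos err mm [-0.  0. -0.] lean 21.5
1.571 [-0.49  0.28  2.15  0.43  0.4  -0.93] pos err mm [ 0. -0.  0.] lean 21.5
```

```bash
python3 -m crank '[{"fingers":-0.95,"tx":0.09,"ty":-0.26,"tz":-0.01,"roll":0},{"fingers":-0.95,"tx":0.2,"ty":-0.52,"tz":-0.02,"roll":0},{"fingers":-0.95,"tx":0.32,"ty":-0.77,"tz":-0.03,"roll":0},{"fingers":-0.95,"tx":0.46,"ty":-1.01,"tz":-0.03,"roll":0},{"fingers":-0.95,"tx":0.61,"ty":-1.24,"tz":-0.04,"roll":0},{"fingers":-0.95,"tx":0.77,"ty":-1.47,"tz":-0.05,"roll":0},{"fingers":-0.95,"tx":0.95,"ty":-1.68,"tz":-0.06,"roll":0},{"fingers":-0.95,"tx":1.14,"ty":-1.88,"tz":-0.07,"roll":0}]' 12 >/dev/null; python3 st.py; python3 chk.py | head -1
```

```text
t 31.35 tcp [ 0.47   -0.1001  0.1953] open 0.0095 F [ 2.6  1.3 -1.8] q [-0.467  0.163  2.014  0.265  0.639 -0.721]
tool axes (cols x,y,z):
 [[ 0.366  0.928  0.061]
 [-0.01   0.069 -0.998]
 [-0.93   0.365  0.035]]  lean 21.5
bar [ 0.4747 -0.1002  0.1838] alpha 1.168 rho 0.1833
```

```bash
python3 -m crank '[{"fingers":-0.95,"tx":0.2,"ty":-0.19,"tz":-0.01,"roll":0},{"fingers":-0.95,"tx":0.41,"ty":-0.37,"tz":-0.02,"roll":0},{"fingers":-0.95,"tx":0.64,"ty":-0.53,"tz":-0.03,"roll":0},{"fingers":-0.95,"tx":0.87,"ty":-0.68,"tz":-0.04,"roll":0},{"fingers":-0.95,"tx":1.11,"ty":-0.82,"tz":-0.05,"roll":0},{"fingers":-0.95,"tx":1.32,"ty":-0.92,"tz":-0.06,"roll":0},{"fingers":-0.95,"tx":1.5,"ty":-1,"tz":-0.07,"roll":0},{"fingers":-0.95,"tx":1.65,"ty":-1.06,"tz":-0.07,"roll":0}]' 12 >/dev/null; python3 st.py; python3 chk.py | head -1
python3 - <<'E'
from h import *
im,X=shot("scene"); cv2.imwrite('pics/s5.png',cv2.resize(im[90:330,180:500,::-1],(640,480)))
im,X=shot("wrist"); z=X[...,2]
m=(im.min(2)>100)&(X[...,0]>.50)&(X[...,0]<.64)&(z>.09)&(z<.15)&(X[...,1]<.05)&(X[...,1]>-.23); P=X[m]
print(len(P)); 
if len(P)>50: c=np.linalg.lstsq(np.c_[P[:,:2],np.ones(len(P))],P[:,2],rcond=None)[0]; print('flap plane dz/dx',c.round(3),'z med',np.median(P[:,2]).round(4))
E
```

```text
t 32.35 tcp [ 0.4559 -0.1012  0.1193] open 0.0095 F [ 1.5  3.4 16.6] q [-0.488  0.281  2.148  0.428  0.404 -0.923]
tool axes (cols x,y,z):
 [[ 0.368  0.928  0.061]
 [-0.011  0.069 -0.998]
 [-0.93   0.367  0.035]]  lean 21.6
bar [ 0.4607 -0.1014  0.1078] alpha 1.594 rho 0.1828
60033
flap plane dz/dx [ 0.013 -0.001  0.105] z med 0.1129
```

View pics/s5.png

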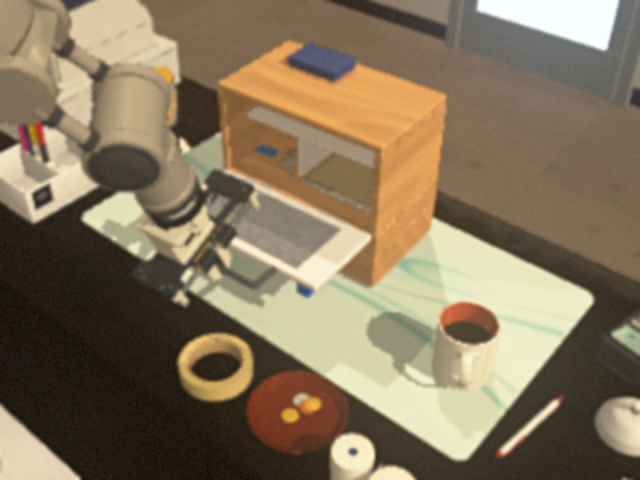

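The scene view shows the flap level on both supports, with the gripper on the bar at (225,240) and the bystanders where they were. The flap plane's slope is 0.013 rad, and the 16 N upward reaction means the supports carry it. Next I release it and back off.

```bash
python3 -m crank '[{"fingers":-0.45,"tx":0,"ty":0,"tz":0,"roll":0},{"fingers":-0.45,"tx":0,"ty":0,"tz":0,"roll":0},{"fingers":-0.45,"tx":0,"ty":0,"tz":0,"roll":0},{"fingers":-0.45,"tx":-0.3,"ty":0,"tz":0,"roll":0},{"fingers":-0.45,"tx":-0.8,"ty":0,"tz":0,"roll":0},{"fingers":-0.45,"tx":-1.5,"ty":0,"tz":0,"roll":0},{"fingers":-0.45,"tx":-2.5,"ty":0,"tz":0,"roll":0},{"fingers":-0.45,"tx":-3.5,"ty":0,"tz":0,"roll":0}]'
python3 - <<'E'
from h import *
im,X=shot("scene"); cv2.imwrite('pics/s6.png',cv2.resize(im[90:330,180:500,::-1],(640,480)))
im,X=shot("wrist"); z=X[...,2]
m=(im.min(2)>100)&(X[...,0]>.51)&(X[...,0]<.62)&(z>.08)&(z<.15)&(X[...,1]<.04)&(X[...,1]>-.22); P=X[m]
if len(P)>50: c=np.linalg.lstsq(np.c_[P[:,:2],np.ones(len(P))],P[:,2],rcond=None)[0]; print(len(P),'flap plane',c.round(3),'z med',np.median(P[:,2]).round(4))
E
python3 st.py
```

```text
time: 33.45
tool_pos: [0.4025, -0.0993, 0.2508]
tool_rot: [1.475, 1.196, -0.029]
contact_force: [0.3, 0.7, -0.2]
opening: 0.0253
23508 flap plane [ 0.002 -0.002  0.112] z med 0.113
t 33.55 tcp [ 0.4039 -0.1002  0.2534] open 0.0251 F [-0.  -0.1 -0.7] q [-0.564 -0.047  2.055  0.26   0.816 -0.78 ]
tool axes (cols x,y,z):
 [[ 0.372  0.926  0.06 ]
 [-0.014  0.07  -0.997]
 [-0.928  0.37   0.039]]  lean 21.9
```

View pics/s6.png

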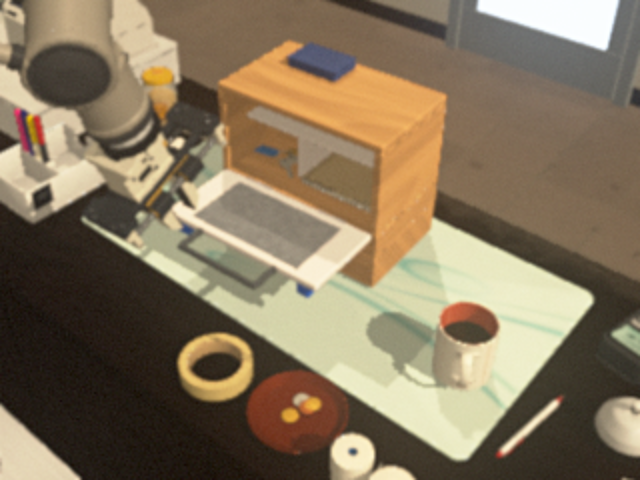

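The flap lies level: its slope is 0.002 rad and its top is at z = 0.113. The gripper is clear and reads no force, and the bystanders have not moved, so I hand in.

```bash
python3 -c "
from cell import hand_in; print(hand_in())"
```

```text
the job is handed in; nothing more can be done
None
```

The desk is set up: both supports are out, the white flap lies level on them, and the gripper has let go. I handed it in after about 33.5 s of the 61 s allowed. Handing in reports no verdict, so what follows is from my own last checks.

**What I did**
- **Tool lean:** the move rows cannot lean the tool. I got a 21.5° lean by driving the arm against its reach and joint limits. That is less than the 30 to 45° you suggested, but the gripper body did not press noticeably on the flap at either pull. This detour took about 16 s.
- **Supports:** I pinched each pull and drew it out to its stop while the flap was up.
- **Flap:** I gripped the bar, followed its arc down at under 0.5 rad/s, and let go once the supports carried the load (about 16 N upward).

**Last checks**
- **Flap:** level within 0.002 rad, top at 113 mm against 112 mm expected.
- **Supports:** the left pull had moved about 98 mm. The line between the two pulls matched the desk's yaw, so both are out equally. I last measured them before lowering the flap.
- **Gripper:** 0.7 N or less on it, and clear of everything.
- **Other things on the counter:** the tape roll, till rolls and mug look unmoved in the scene pictures; I did not measure them.

**What went wrong or disagreed**
- The right support seemed to be about 15 mm out already at the start.
- The flap stood about 0.07 rad ajar when I gripped its bar; I don't know whether it started that way.
- When releasing the left pull, I mistyped one row and the tool was sent back while the fingers were still opening. The support was still fully out afterwards.

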